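# Release the transport lock of a tape unit

### The arm

A 7-joint arm with a two-finger parallel gripper is mounted at the origin on the work surface. World frame = base frame: x ahead of the robot, y to its left, z up, the work surface at z = 0. Lengths are in m, angles in rad, forces in N, time in s.
With the tool pointing down it reaches from about 0.425 to 1.025 m from the base axis. Payload 3.6 kg.
Tool frame: the origin (TCP) lies on the centre line of the jaws, within the pads' length; the fingertips stand 14 mm ahead of it and the grasp point (between the pads) lies 5 mm behind it; z points along the fingers, y is the direction in which the jaws open and shut (so a half turn about z gives the same grasp; the last joint's range is limited). The gripper opens to 85 mm and grips with 20 to 120 N. Pads are 22 mm wide; open, the fingers measure 114 mm over their backs; the gripper's body (76 mm by 85 mm) begins 54 mm behind the grasp point. The pads swing forward as they close: fully open they stand 13 mm farther back than shut.
Start: joints at [-1.238, 0.591, 0.048, 1.609, -0.033, 0.943, -0.034], TCP at [0.299, 0.66, 0.245] pointing down, gripper open.
Joint ranges: [-2.69, 2.69], [-0.47, 2.24], [-1.27, 1.36], [0.19, 2.51], [-1.53, 4.68], [0.08, 2.07], [-3.09, 3.09]. Speed limits (rad/s): [2.57, 2.57, 3.14, 3.14, 3.14, 3.14, 3.14].

### API

Orientations are given as a 3x3 rotation matrix whose columns are the frame's x, y, z axes.
In Python, from rig import env, open_jaws, close_gripper, telemetry, viewer gives the robot as it stands. Calls block until the motion is done:
- env.move_pose(position, orientation): joint-space move of the TCP to a pose.
- env.servo_line(position, max_speed=0.15, orientation=None): straight line of the TCP; orientation=None keeps the orientation; max_speed is the mean speed in m/s.
- env.move_j(angles): joint-space move.
- open_jaws() and close_gripper(squeeze=None): open the fingers fully, or close them until they stop; squeeze is the grip in N (None keeps the last).
- env.hold(seconds).
- env.inverse_kinematics(position, orientation): joint angles nearest the present ones, or None.
- telemetry.get_obs(): the state.
- viewer.grab_frame(name): name is "scene" or "top"; returns (picture, depth): 400x640x3 uint8, red, green, blue; 400x640 float32, m along the optical axis (not along the pixel's ray), 0 where there is no reading.
- viewer.calibration(name): a dict with "mtx" (3x3 intrinsics, pixels), "R" (3x3) and "t" (3): a world point X has camera coordinates R X + t. Camera axes: x right, y down, z forward; pixel columns grow to the right and rows downward; lengths in m; the calibration is good to about 2 mm. A picture is of the moment at which its call begins. calibration takes no time and is no camera call.
A pose or a line that the arm cannot do raises env.PlanningError and nothing moves.
- env.close_job(): hands the job in, once; it reports no verdict.
The state is a dict: "clock": time; "qpos": joint angles; "joint_vel": joint speeds; "joint_efforts": joint torques, N m; "position": TCP position; "tool_rot": TCP orientation; "contact_force": force on the tool from outside, world axes, zero at the start; "torque": the same for the moment, N m; "grip_width": opening from 0.0 (shut) to 1.0 (fully open).
Only numpy, scipy, OpenCV 4.12 (cv2) and the standard library are available. Lean on these libraries where they do the work, as an engineer would, in place of code of your own. Each camera call takes 0.05 s, during which the arm holds its last target.

### The job

Get this newly delivered tape unit ready to run: lever its flat top cover open with the blade of the pry tool (touch the cover with the tool only, never with the gripper) and swing it back well past upright, then lay the pry tool back down on its blue mat. Draw the red transport lock pin out of its bore and park it upright in the yellow-edged notch beside it, its collar down on the floor plate and its shank right inside the notch. Set things down rather than dropping them, and leave everything else on the bench where it is.

Things in the scene. Friction and masses are not known exactly. Their poses are not given: they have to be found in the camera images.
- unit: Silver tape unit, fixed: 200 (x) x 220 (y) x 88 mm high, 254 mm over its two front rack ears. Origin: centre of underside; x points from the front face (x = -100 mm, robot side) to the back, y left, z up. Under the cover is a well from x = -94 to +3, y = -60 to +60 mm; its steel floor plate lies 55 mm above the bench (33 mm below the chassis top).
- cover: Flat dark-grey cover plate, 103 x 132 x 4 mm, lying flush in the chassis top when shut, with three yellow bars on its front edge that mark where to pry. Origin on the hinge line; when shut it reaches 108 mm from the hinge line to the front face, along its -x. It weighs 0.1 kg.
- cover_hinge (a joint): Angle of the cover, rad: 0 shut, 1.57 upright, 2.1 the stop, leaning back. The hinge line is along the far edge, parallel to the unit's y axis. The hinge is stiff (about 0.16 N m of friction): it takes some 2.5 N at the front edge to open and the cover stays where it is left.
- hinge_axis (a point): Middle of the hinge line, fixed on the unit at x = +8 mm, y = 0, 86 mm above the bench (axes as the unit's).
- cover_lip (a point): Middle of the cover's front edge, on its underside (axes as the cover's). 84 mm above the bench when shut, directly above the pry slot.
- pry_slot (a point): Middle of the mouth of the pry slot in the front face (axes as the unit's), 81 mm above the bench. The slot is 36 mm wide and 6 mm high, from the top of the sill (78 mm) to the underside of the shut cover (84 mm), goes level through the 6 mm front wall into the well, and the blade may go in up to 30 mm.
- pry: Flat pry tool lying on the blue mat: yellow handle 100 (x) x 18 (y) x 22 mm (z) and a straight steel blade 12 mm wide and 2 mm thick reaching 65 mm beyond the handle along +x, at mid-height of the handle (11 mm). Origin: centre of the underside of the handle; x points along the blade, z up. 0.06 to 0.13 kg.
- pry_tip (a point): End of the blade, 115 mm ahead of the tool's origin and 11 mm above the handle's underside (axes as the tool's).
- lock_pin: Transport lock pin, upright in the bore under the cover: steel shank 8 mm in diameter and 32 mm long with a tapered foot, red collar 20 mm in diameter and 3 mm thick, on it a red round knob 14 mm in diameter and 20 mm tall. Origin: centre of the underside of the collar; z along the pin, up. In the bore the collar lies on the floor plate. 0.05 kg.
- bore (a point): Centre of the bore's mouth on the floor plate, at x = -45.5, y = -21 mm of the unit, 55 mm above the bench (axes as the unit's). The bore is 9.5 mm wide and 34 mm deep.
- notch (a point): Place for the parked pin's origin: x = -45.5, y = +24 mm of the unit, 55 mm above the bench (axes as the unit's). The yellow-edged notch in the floor plate is 10.6 mm wide in x, 35 mm deep, closed at y = +18 mm, open at y = +38 mm into a trough as deep (to y = +60 mm). The pin hangs in it by its collar; the shank may enter from above or from the trough.
- mat: Blue bench mat, 240 (x) x 170 (y) x 3 mm, fixed. Origin: centre of its underside. The pry tool and a screwdriver lie on it; it lies to the left or to the right of the unit.
- tray: Black tray of network jacks, 200 x 150 x 35 mm, fixed, on the other side of the unit from the mat. Origin: centre of its underside.
- screwdriver: Blue-handled screwdriver, 170 mm, on the mat beside the pry tool. To be left alone. Origin: underside.
- sfp: Small steel transceiver, 55 x 14 x 9 mm with a pink latch, lying on the chassis top to the left of the hinge. To be left alone. Origin: centre of its underside.
- mug: Blue mug, 80 mm across, 95 mm tall. To be left alone. Origin: centre of its underside.
- cartridge: Black tape cartridge, 102 x 105 x 22 mm, lying flat. To be left alone. Origin: centre of its underside.
- tape_roll: Roll of black tape, 66 mm across, 19 mm tall, lying flat. To be left alone. Origin: centre of its underside.
- screw_jar: Clear screw jar with black cap, 60 mm across, 75 mm tall. To be left alone. Origin: centre of its underside.
Things that resemble listed ones, but are neither listed nor needed, are in the scene too. Several things look just like the pry: the one meant starts farthest to the robot's left.

How it is judged:
On the way, in this order (a step that is already met when the one before it is completed fails the run):
1. the blade of the pry tool is lifting the cover (open by at least 0.15 rad and in contact with the tool) (value of joint cover_hinge above 0.15 rad and contact force between pry and cover above 0.3 N), for 0.1 s.
2. the cover is swung back past upright, beyond 1.75 rad (value of joint cover_hinge above 1.75 rad), for 0.2 s.
3. the lock pin is drawn right out of its bore (z of lock_pin in the frame of bore above 0.033 m), for 0.1 s.
At the end, for the whole second after the job is handed in: Cover open beyond 1.75 rad; pin at rest in the notch, upright within 0.15 rad, collar within 3 mm of the floor plate, axis within 3 mm of the notch's middle line and 5 mm or more inside its open end; pry tool at rest, the middle of its handle on the mat (value of joint cover_hinge above 1.75 rad and x of lock_pin in the frame of notch between -0.003 and 0.003 m and y of lock_pin in the frame of notch between -0.004 and 0.009 m and z of lock_pin in the frame of notch between -0.003 and 0.003 m and angle between lock_pin's own z axis and vertical below 0.15 rad and linear speed of each of lock_pin, pry below 0.02 m/s and x of pry in the frame of mat between -0.12 and 0.12 m and y of pry in the frame of mat between -0.085 and 0.085 m and z of pry in the frame of mat below 0.03 m); the robot touches nothing.
It fails at once if the cover is touched by the gripper or the arm (over 1 N) (contact force between any of the fingers, the arm and cover above 1 N).
It fails at once if the pry tool or the pin is dropped (moving faster than 0.6 m/s and not held) ((contact force between the fingers and pry below 0.05 N and linear speed of pry above 0.6 m/s) or (contact force between the fingers and lock_pin below 0.05 N and linear speed of lock_pin above 0.6 m/s)).
It fails at once if a bystander is moved by more than 30 mm (distance of any of screwdriver, sfp, mug, cartridge, tape_roll, screw_jar from where it was at the start of the episode above 0.03 m).
It also fails if it takes over 70 s, if anything falls off the work surface, if the arm or the gripper's body presses on something with over 40 N, if the wrist force passes 120 N, or if a joint passes its speed limit or range.

## Working session

There is one attempt and no reset: what is moved stays moved. The work goes in short steps, each a Python script; the robot and the scene stay as the last script left them, time stands still between calls to the robot, and variables do not carry over. Pictures are saved under pics/ and viewed, and the job is handed in when it is done.

```bash
ls; mkdir -p pics; python3 - <<'E'
from rig import env, telemetry, viewer
import cv2, numpy as np
for n in ("scene","top"):
    im,d=viewer.grab_frame(n); cv2.imwrite(f"pics/{n}0.png",im[:,:,::-1]); np.savez(f"pics/{n}0.npz",im=im,d=d)
    c=viewer.calibration(n); print(n,c)
    print("campos",-np.array(c["R"]).T@c["t"], d.min(), d.max())
print(telemetry.get_obs())
E
```

```text
pics
scene {'mtx': array([[486.85284034,   0.        , 317.37758269],
       [  0.        , 486.85284034, 195.39106057],
       [  0.        ,   0.        ,   1.        ]]), 'R': array([[ 7.22124498e-01,  6.91763116e-01,  8.82814716e-06],
       [ 5.84008899e-01, -6.09634124e-01, -5.35984926e-01],
       [-3.70769221e-01,  3.87053002e-01, -8.44227551e-01]]), 't': array([-0.37216626, -0.29277288,  1.473798  ])}
campos [ 0.98617128 -0.49147139  1.08730231] 0.0 2.9324782
top {'mtx': array([[465.55615636,   0.        , 319.91933618],
       [  0.        , 465.55615636, 197.69062527],
       [  0.        ,   0.        ,   1.        ]]), 'R': array([[-0.00559808, -0.99991189, -0.01203637],
       [-0.98495906,  0.00759228, -0.17262101],
       [ 0.17269718,  0.01088898, -0.98491477]]), 't': array([-0.01247453,  0.55203283,  1.41028682])}
campos [ 0.30010734 -0.03202121  1.48415464] 0.0 2.4924202
{'clock': 0.1, 'qpos': array([-1.23850815,  0.59205019,  0.04832066,  1.60967976, -0.0333017 ,
        0.94270094, -0.03368751]), 'joint_vel': array([-0.00028061, -0.0024584 ,  0.00116582, -0.00384148, -0.00059526,
       -0.00026924,  0.00163696]), 'joint_efforts': array([ 4.50556894e-03, -5.50001907e+01,  1.55252315e+00, -1.98823893e+01,
        9.63396131e-03,  3.86001178e-03,  9.56755208e-07]), 'position': array([0.299158  , 0.6596219 , 0.24424453]), 'tool_rot': array([[-9.10745970e-01,  4.12966404e-01, -7.26297278e-04],
       [ 4.12967025e-01,  9.10743998e-01, -1.89896938e-03],
       [-1.22739670e-04, -2.02941554e-03, -9.99997933e-01]]), 'contact_force': array([ 0.87464237,  0.13893706, -0.83105636]), 'torque': array([-0.03275036, -0.00951405,  0.02203228]), 'grip_width': 1.0006380487698148}
```

View pics/scene0.png

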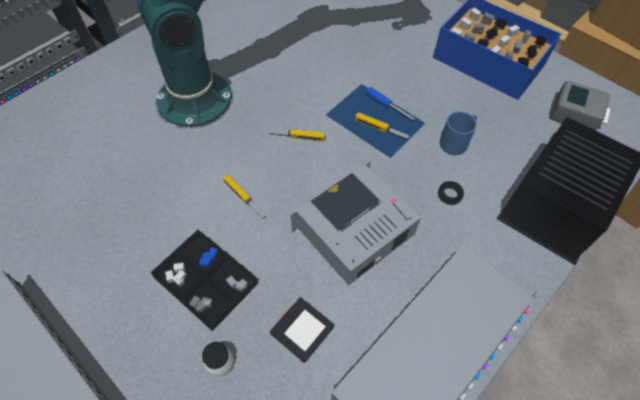

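View pics/top0.png

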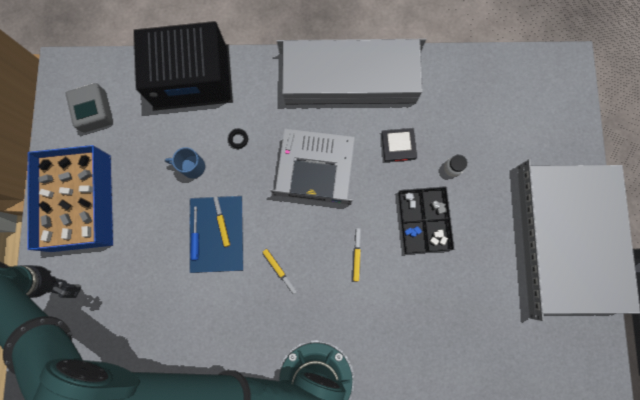

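Three yellow-handled tools: top pixels (221,223) on the blue mat, (275,265), and (357,255). Image left is the robot's left (+y), so the one on the mat at (221,223) fits. I'll confirm this with crops.

```bash
python3 - <<'E'
import cv2, numpy as np
t=np.load("pics/top0.npz")["im"][:,:,::-1]; s=np.load("pics/scene0.npz")["im"][:,:,::-1]
a=cv2.resize(t[180:290,180:310],None,fx=6,fy=5.4,interpolation=cv2.INTER_CUBIC)
cv2.imwrite("pics/crop_pry.png",cv2.resize(t[185:285,180:310],None,fx=6,fy=6,interpolation=cv2.INTER_CUBIC))
cv2.imwrite("pics/crop_unit.png",cv2.resize(t[120:215,265:365],None,fx=6,fy=6,interpolation=cv2.INTER_CUBIC))
cv2.imwrite("pics/crop_unit_s.png",cv2.resize(s[155:285,285:425],None,fx=4.5,fy=4.5,interpolation=cv2.INTER_CUBIC))
E
```

```text
(no output)
```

View pics/crop_pry.png

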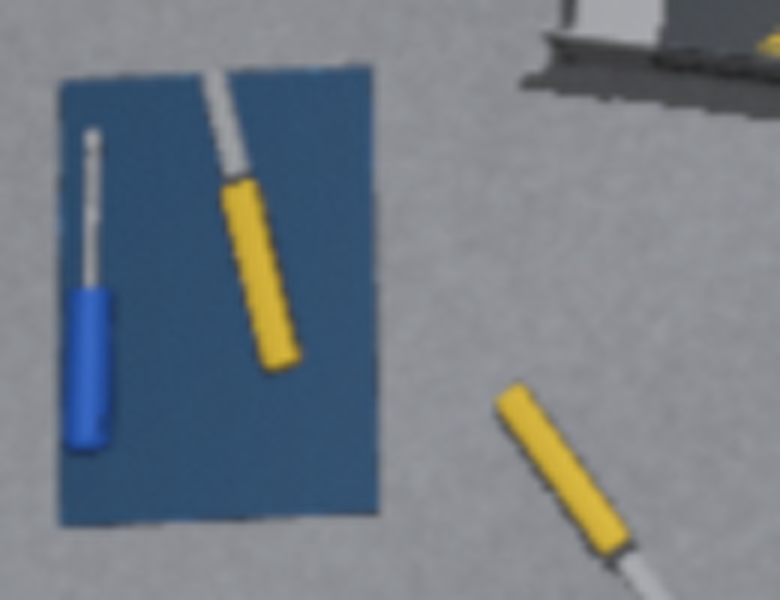

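View pics/crop_unit.png

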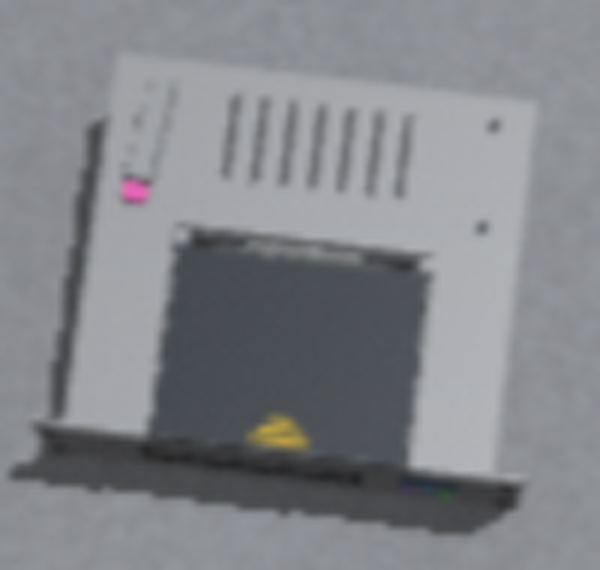

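View pics/crop_unit_s.png

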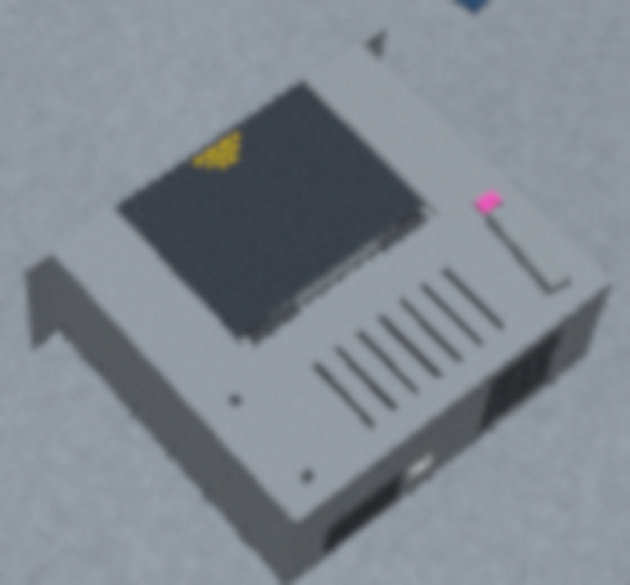

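The crop shows the full yellow tool at crop (260,270) on the mat with its blade pointing away from the robot; the other two lie to its right. Next I'll measure the unit and the tool.

```bash
cat > h.py <<'E'
import numpy as np, cv2
from rig import env, open_jaws, close_gripper, telemetry, viewer
CAL={n:viewer.calibration(n) for n in("scene","top")}
def ray(n,uv,z):
    c=CAL[n]; K,R,t=c["mtx"],np.array(c["R"]),np.array(c["t"])
    uv=np.atleast_2d(uv).astype(float)
    p=np.c_[uv,np.ones(len(uv))]@np.linalg.inv(K).T@R
    o=-R.T@t
    return o+p*((z-o[2])/p[:,2])[:,None]
def proj(n,X):
    c=CAL[n]; X=np.atleast_2d(X)@np.array(c["R"]).T+c["t"]; q=X@c["mtx"].T
    return q[:,:2]/q[:,2:]
def largest(m,k=3):
    m=cv2.morphologyEx(m.astype(np.uint8)*255,cv2.MORPH_CLOSE,np.ones((k,k)))
    cs=cv2.findContours(m,cv2.RETR_EXTERNAL,cv2.CHAIN_APPROX_NONE)[0]
    return max(cs,key=cv2.contourArea)
def rot(yaw): 
    c,s=np.cos(yaw),np.sin(yaw); return np.array([[c,-s],[s,c]])
E
python3 - <<'E'
from h import *
for n,(u0,u1,v0,v1),(pu0,pu1,pv0,pv1) in (("top",(285,350,155,202),(205,235,205,255)),("scene",(300,385,170,235),(350,415,108,145))):
    im=np.load(f"pics/{n}0.npz")["im"].astype(int); d=np.load(f"pics/{n}0.npz")["d"]
    hsv=cv2.cvtColor(im.astype(np.uint8),cv2.COLOR_RGB2HSV)
    yel=(hsv[...,1]>120)&(abs(hsv[...,0].astype(int)-24)<8)&(hsv[...,2]>90)
    m=np.zeros(im.shape[:2],bool); 
    dark=(im.max(2)<110)
    m[v0:v1,u0:u1]=(dark|yel)[v0:v1,u0:u1]
    m=cv2.morphologyEx(m.astype(np.uint8),cv2.MORPH_OPEN,np.ones((5,5)))>0
    c=largest(m); X=ray(n,c[:,0,:],0.088)[:,:2].astype(np.float32)
    r=cv2.minAreaRect(X*1000); print(n,"cover",r, cv2.boxPoints(r).round(1).tolist())
    # triangle of yellow
    my=np.zeros_like(m); my[v0:v1,u0:u1]=yel[v0:v1,u0:u1]
    vs,us=np.nonzero(my); print(" yellow bars mean",ray(n,[us.mean(),vs.mean()],.088))
    my=np.zeros_like(m); my[pv0:pv1,pu0:pu1]=yel[pv0:pv1,pu0:pu1]
    for z in (0.025,0.014):
      X=ray(n,largest(my)[:,0,:],z)[:,:2].astype(np.float32)
      r=cv2.minAreaRect(X*1000); print(" handle",z,r)
      vs,us=np.nonzero(my); print("  centroid",ray(n,[us.mean(),vs.mean()],z)[0])
    # screwdriver etc pink
    pk=(im[...,0]>200)&(im[...,1]<140)&(im[...,2]>120); vs,us=np.nonzero(pk[:300]); 
    # depth point cloud
    c=CAL[n]; V,U=np.mgrid[0:400,0:640]; P=np.c_[U.ravel(),V.ravel(),np.ones(U.size)]@np.linalg.inv(c["mtx"]).T*d.reshape(-1,1)
    P=((P-c["t"])@np.array(c["R"])).reshape(400,640,3); np.save(f"pics/{n}P.npy",P)
    q=P[my>0]; q=q[d[my>0]>0]; print(" handle pts z",np.percentile(q[:,2],[5,50,95]),"n",len(q), "xy",q[:,:2].mean(0))
    # chassis top by depth
    b=(abs(P[...,2]-.088)<.012)&(d>0)&(abs(P[...,0]-.66)<.2)&(abs(P[...,1])<.2)
    b=cv2.morphologyEx(b.astype(np.uint8),cv2.MORPH_OPEN,np.ones((3,3)))
    cc=largest(b>0); X=ray(n,cc[:,0,:],.088)[:,:2].astype(np.float32); r=cv2.minAreaRect(X*1000); print(" chassis",r)
E
```

```text
top cover ((596.06298828125, 13.046783447265625), (145.1596221923828, 136.9956512451172), 83.7929916381836) [[520.0999755859375, -51.70000076293945], [656.2999877929688, -66.5], [672.0, 77.80000305175781], [535.7999877929688, 92.5999984741211]]
 yellow bars mean [[0.56317282 0.00984454 0.088     ]]
 handle 0.025 ((453.54608154296875, 290.5223693847656), (100.44744873046875, 19.083213806152344), 15.167329788208008)
  centroid [0.4535138  0.29058507 0.025     ]
 handle 0.014 ((454.7027587890625, 292.9538879394531), (101.20470428466797, 19.227081298828125), 15.167332649230957)
  centroid [0.45467027 0.29301708 0.014     ]
 handle pts z [0.01632004 0.02444647 0.0301495 ] n 191 xy [0.45396026 0.2909312 ]
 chassis ((652.30517578125, -0.2829437255859375), (219.97186279296875, 201.86061096191406), 82.46100616455078)
scene cover ((608.4295043945312, 2.1095352172851562), (131.70310974121094, 109.48917388916016), 82.31971740722656) [[545.4000244140625, -55.79999923706055], [653.9000244140625, -70.5], [671.5, 60.099998474121094], [563.0, 74.69999694824219]]
 yellow bars mean [[0.56241872 0.00845182 0.088     ]]
 handle 0.025 ((457.38507080078125, 282.73388671875), (101.09288024902344, 30.092235565185547), 14.104727745056152)
  centroid [0.45967251 0.2852389  0.025     ]
 handle 0.014 ((451.9095153808594, 290.7506408691406), (102.13967895507812, 30.403858184814453), 14.10473918914795)
  centroid [0.45422069 0.29328163 0.014     ]
 handle pts z [0.01157956 0.02262814 0.02735166] n 220 xy [0.45805111 0.28753184]
 chassis ((653.8641357421875, -6.4043731689453125), (248.5028839111328, 204.34878540039062), 82.25357818603516)
```

```bash
python3 - <<'E'
from h import *
g=PO+rot(PY)@[G,0]
env.move_pose(np.r_[g,.13],TR(PY))
env.servo_line(np.r_[g,.021],0.1)
print(telemetry.get_obs()["contact_force"])
close_gripper(squeeze=100)
o=telemetry.get_obs(); print(o["clock"],o["grip_width"],o["position"],o["contact_force"])
env.servo_line(np.r_[g,.12],0.1)
o=telemetry.get_obs(); print(o["clock"],o["grip_width"],o["position"],o["contact_force"])
for n in ("scene","top"):
    im,d=viewer.grab_frame(n); cv2.imwrite(f"pics/{n}1.png",im[:,:,::-1]); np.savez(f"pics/{n}1.npz",im=im,d=d)
c=proj("scene",np.r_[g,.1])[0]; print(c,proj("top",np.r_[g,.1]))
E
python3 - <<'E'
import cv2
s=cv2.imread("pics/scene1.png"); cv2.imwrite("pics/s1c.png",cv2.resize(s[40:160,320:470],None,fx=5,fy=5,interpolation=cv2.INTER_CUBIC))
E
```

```text
[-0.40268548 -0.42386773 -1.21312823]
3.5333 0.1827085956014298 [0.47302344 0.29602858 0.02148964] [-0.84011515 -1.22125922  5.69040638]
4.675 0.1851349138005899 [0.4725699  0.2957129  0.11942102] [-0.15563764 -1.09125787 -1.37599836]
[381.20763424 103.55770526] [[215.81084543 221.39988108]]
```

View pics/s1c.png

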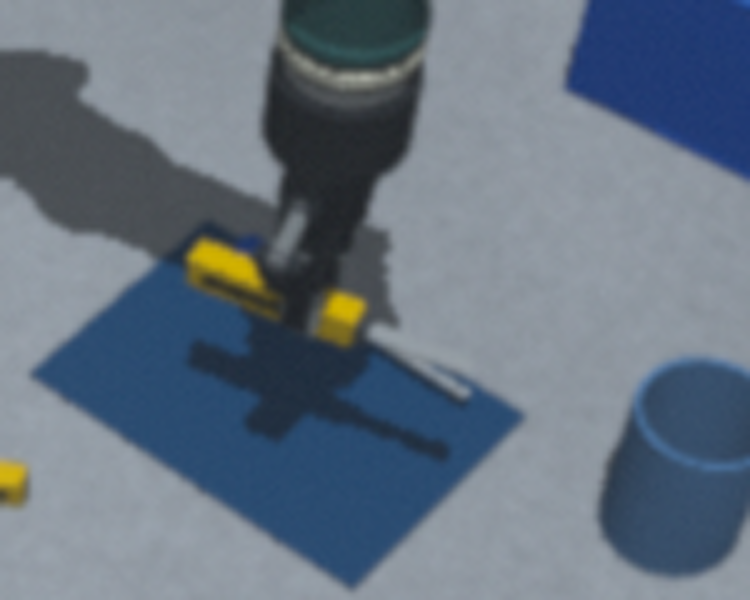

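View pics/top1.png

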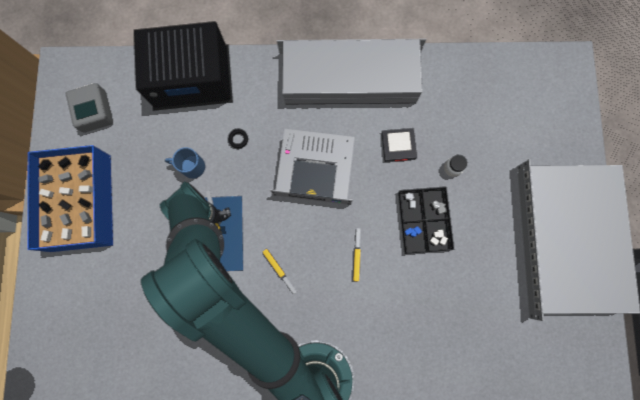

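```bash
python3 - <<'E'
from h import *
p=telemetry.get_obs()["position"]; d=np.r_[rot(PY)@[1,0],0]
for dz in (-.0075,): 
  t=p+d*.095; t[2]+=dz; print(t,proj("scene",t))
print("measured 413.6,119.4 on plane:",ray("scene",[413.6,119.4],t[2])[0], (ray("scene",[413.6,119.4],t[2])[0]-p)@d)
print(proj("scene",p+d*.03+np.r_[0,0,-.0075]))
E
```

```text
[0.56421863 0.32059419 0.11174369] [[414.06187981 113.16686069]]
measured 413.6,119.4 on plane: [0.57673753 0.30241415 0.11174369] 0.10232524201768532
[[391.63937642 104.45801993]]
```

```bash
python3 - <<'E'
from h import *
p=telemetry.get_obs()["position"]; d=np.r_[rot(PY)@[1,0],0]; l=np.r_[rot(PY)@[0,1],0]
im=np.load("pics/scene1.npz")["im"][:,:,::-1]
S=10; u0,v0=350,82; c=cv2.resize(im[v0:v0+50,u0:u0+75],None,fx=S,fy=S,interpolation=cv2.INTER_CUBIC)
def box(x0,x1,y,z0,z1,col):
    P=[p+d*x+l*yy+np.r_[0,0,z-.0075-.011] for x in(x0,x1) for yy in(-y,y) for z in(z0,z1)]
    q=(proj("scene",np.array(P))+.5-[u0,v0])*S
    for a in range(8):
        for b in range(a): 
            if bin(a^b).count("1")==1: cv2.line(c,tuple(q[a].astype(int)),tuple(q[b].astype(int)),col,1)
box(-.07,.03,.009,0,.022,(0,0,255)); box(.03,.095,.006,.010,.012,(255,0,255))
cv2.imwrite("pics/s1d.png",c)
E
```

```text
(no output)
```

View pics/s1d.png

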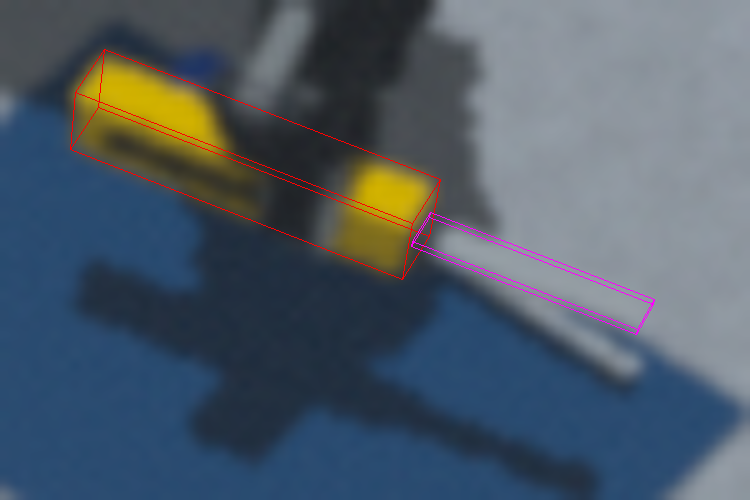

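The red wire model lines up with the held handle and the tool is level. The lower pale streak at crop (620,360) is the screwdriver shaft on the mat. On to the slot.

```bash
python3 - <<'E'
from h import *
p=telemetry.get_obs()["position"]
env.servo_line(np.r_[p[:2],.16],0.15)
env.move_pose(U(-.215,0,.16),TR(UY))
env.servo_line(U(-.215,0,.0885),0.12)
o=telemetry.get_obs(); print(o["clock"],o["position"],U(-.215,0,.0885),o["contact_force"])
e=.0885-o["position"][2]
env.servo_line(U(-.205,0,.0885+e),0.05)
o=telemetry.get_obs(); print(o["clock"],o["position"],e,o["contact_force"])
im,d=viewer.grab_frame("scene"); cv2.imwrite("pics/scene2.png",im[:,:,::-1])
p=o["position"]; u0,v0=270,140;S=7
c=cv2.resize(im[v0:v0+80,u0:u0+110,::-1],None,fx=S,fy=S,interpolation=cv2.INTER_CUBIC)
d=np.r_[rot(UY)@[1,0],0];l=np.r_[rot(UY)@[0,1],0]
for y in(-.006,.006):
    q=(proj("scene",np.array([p+d*x+l*y+np.r_[0,0,-.0075] for x in (.03,.095)]))+.5-[u0,v0])*S
    cv2.line(c,tuple(q[0].astype(int)),tuple(q[1].astype(int)),(255,0,255),1)
for a,b in (((-.1,.066,.088),(-.1,-.066,.088)),((.003,.066,.088),(.003,-.066,.088)),((-.1,.018,.081),(-.1,-.018,.081)),((-.1,.11,.088),(.1,.11,.088)),((-.1,-.11,.088),(.1,-.11,.088))):
    q=(proj("scene",np.array([U(*a),U(*b)]))+.5-[u0,v0])*S
    cv2.line(c,tuple(q[0].astype(int)),tuple(q[1].astype(int)),(0,0,255),1)
cv2.imwrite("pics/s2c.png",c)
E
```

```text
6.9917 [0.44006928 0.02719865 0.08865256] [0.43961355 0.02662109 0.0885    ] [ 0.31360883  0.89187482 -1.42378762]
7.3417 [0.45057724 0.02525227 0.08883157] -0.00015256106700414773 [-0.28366414  0.54647242 -0.51335479]
```

View pics/s2c.png

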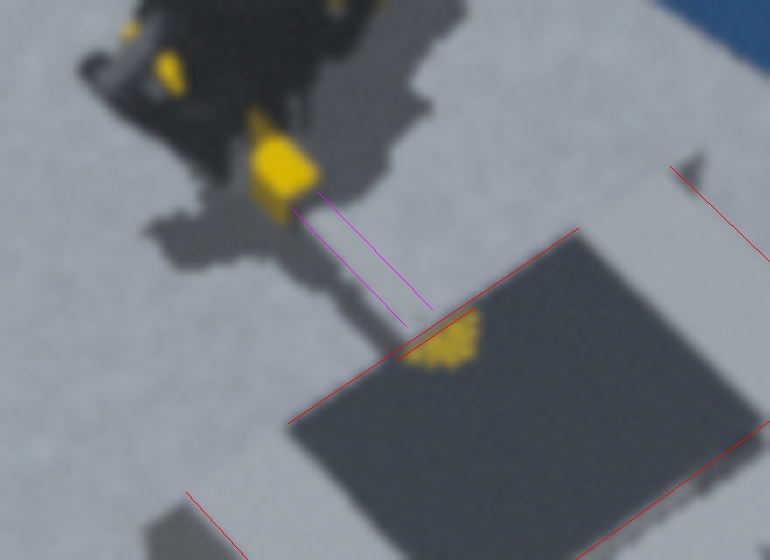

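The crop shows the blade aimed at the yellow bars, crop (440,340), with the slot line matching. I'll insert and watch the forces.

```bash
cat >> h.py <<'E'
def st(): 
    o=telemetry.get_obs(); print(round(o["clock"],2),o["position"].round(4),"F",o["contact_force"].round(2),"T",o["torque"].round(2),"w",round(o["grip_width"],3)); return o
E
python3 - <<'E'
from h import *
env.servo_line(U(-.185,0,.0884),0.05); st()
env.servo_line(U(-.173,0,.0884),0.05); st()
env.servo_line(U(-.173,0,.0955),0.05); st()
env.servo_line(U(-.173,0,.1055),0.05); st()
im,d=viewer.grab_frame("scene"); cv2.imwrite("pics/s3c.png",cv2.resize(im[120:250,270:430,::-1],None,fx=5,fy=4.6,interpolation=cv2.INTER_CUBIC))
E
```

```text
7.94 [0.4694 0.0225 0.0883] F [-0.38  0.6  -0.93] T [-0.02 -0.01  0.03] w 0.177
8.33 [0.4817 0.021  0.0884] F [-0.14  0.19 -1.2 ] T [-0.03  0.04 -0.02] w 0.181
8.62 [0.4804 0.021  0.0957] F [ 0.48 -0.31 -1.56] T [ 0.    0.19 -0.01] w 0.182
8.97 [0.4813 0.021  0.106 ] F [ 0.2   0.05 -1.64] T [-0.02  0.15 -0.02] w 0.18
```

View pics/s3c.png

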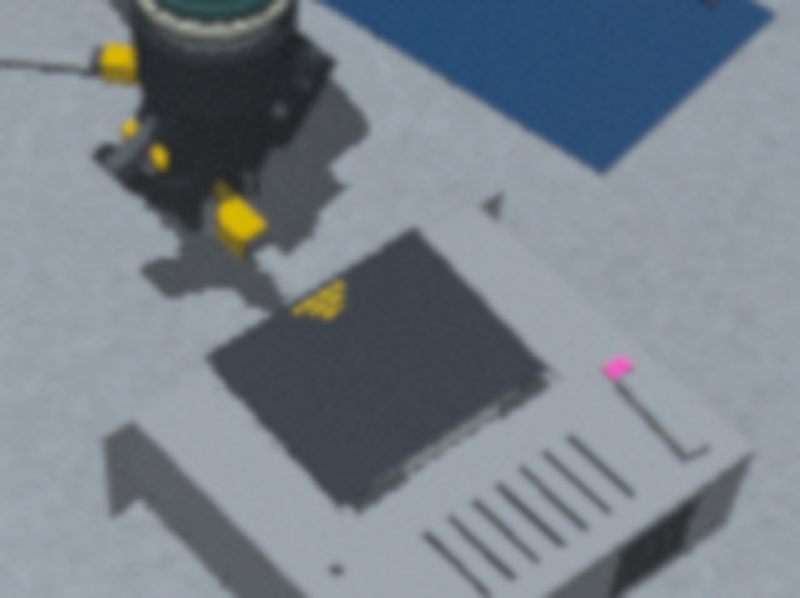

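```bash
python3 - <<'E'
from h import *
r=86
def go(th,v=.08):
    s,c=np.sin(th),np.cos(th)
    env.servo_line(U((8-r*c-2*s)/1e3-.095,0,(86+r*s-2*c-1)/1e3+.0075),v)
    print(round(th,2),end=' '); return st()
go(.3); env.hold(.2); st()
for th in (.5,.7,.9,1.1): go(th)
im,d=viewer.grab_frame("scene"); cv2.imwrite("pics/s4c.png",cv2.resize(im[100:250,260:430,::-1],None,fx=4,fy=4,interpolation=cv2.INTER_CUBIC))
E
```

```text
0.3 9.31 [0.4846 0.0206 0.1162] F [ 0.04 -0.42 -1.73] T [-0.    0.09 -0.01] w 0.183
9.51 [0.4849 0.0207 0.116 ] F [-0.62 -0.16 -1.19] T [-0.01  0.01 -0.02] w 0.182
0.5 9.88 [0.4911 0.0197 0.1321] F [-0.67  0.13 -1.3 ] T [-0.01  0.02 -0.02] w 0.188
0.7 10.24 [0.5006 0.0185 0.1465] F [-0.52 -0.56 -1.34] T [ 0.09 -0.05 -0.05] w 0.18
0.9 10.61 [0.5128 0.0169 0.1588] F [-0.36 -0.41 -1.13] T [ 0.17 -0.04 -0.  ] w 0.182
1.1 10.97 [0.5273 0.015  0.1685] F [-0.    0.45 -1.7 ] T [-0.    0.01 -0.04] w 0.181
```

View pics/s4c.png

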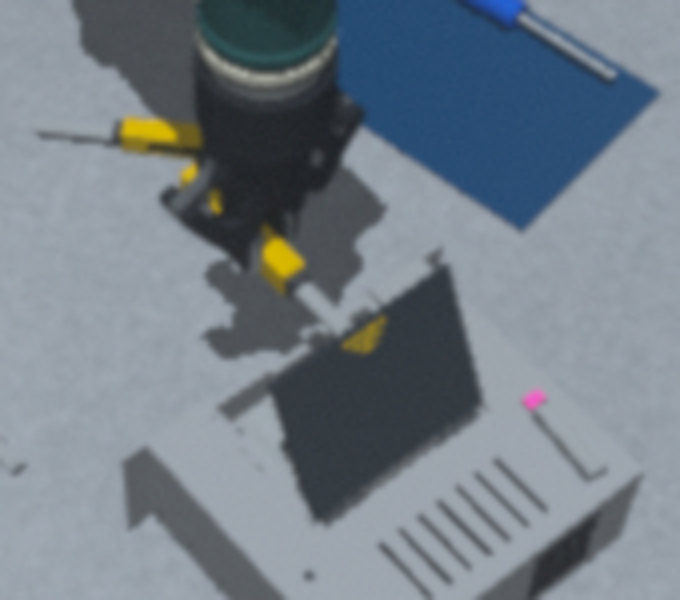

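The cover stands at about 60° with the blade under its lip at crop (340,320). I'll continue past upright.

```bash
python3 - <<'E'
from h import *
r=86
def go(th,v=.08):
    s,c=np.sin(th),np.cos(th)
    env.servo_line(U((8-r*c-2*s)/1e3-.095,0,(86+r*s-2*c-1)/1e3+.0075),v)
    print(round(th,2),end=' '); return st()
for th in (1.3,1.5,1.7,1.85,2.0,2.06): go(th)
im,d=viewer.grab_frame("scene"); cv2.imwrite("pics/s5c.png",cv2.resize(im[100:250,260:430,::-1],None,fx=4,fy=4,interpolation=cv2.INTER_CUBIC))
E
```

```text
1.3 11.39 [0.5429 0.0129 0.1751] F [-0.05  0.56 -0.67] T [ 0.03 -0.02 -0.04] w 0.187
1.5 11.76 [0.5595 0.0106 0.1783] F [ 0.56  0.04 -0.81] T [ 0.01 -0.   -0.02] w 0.184
1.7 12.12 [0.5764 0.0083 0.1781] F [ 0.32  0.81 -0.52] T [ 0.   -0.08  0.01] w 0.189
1.85 12.43 [0.5889 0.0066 0.1757] F [-0.82  0.22 -1.55] T [ 0.   -0.06  0.05] w 0.183
2.0 12.74 [0.601  0.0049 0.1713] F [-0.26  1.32 -1.39] T [-0.   -0.04  0.04] w 0.182
2.06 12.99 [0.6052 0.0044 0.1692] F [-0.31 -0.06 -0.61] T [-0.01 -0.06  0.01] w 0.18
```

View pics/s5c.png

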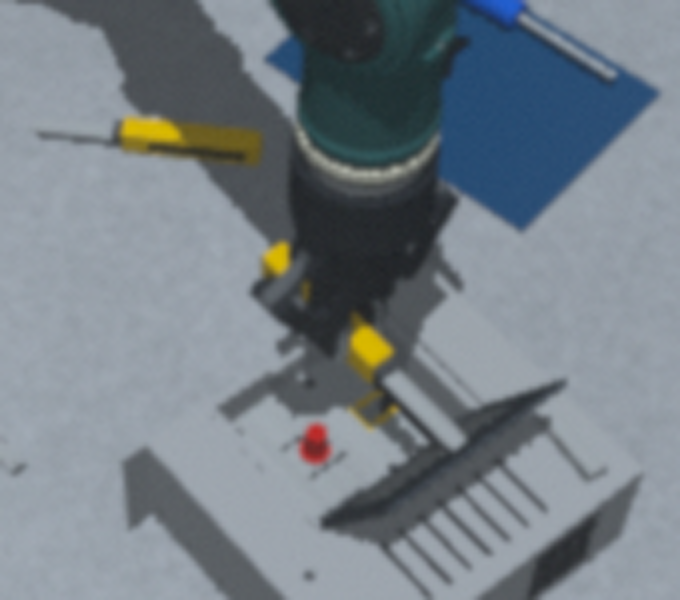

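Cover is well past upright; the pin shows at crop (316,443) and the notch at (375,410). Retract and lay the tool down.

```bash
python3 - <<'E'
from h import *
env.servo_line(U(-.23,0,.18),0.2)
g=PO+rot(PY)@[G,0]
env.move_pose(np.r_[g,.12],TR(PY)); st()
im,d=viewer.grab_frame("scene"); cv2.imwrite("pics/s6.png",im[:,:,::-1]); cv2.imwrite("pics/s6c.png",cv2.resize(im[70:250,320:430,::-1],None,fx=3.3,fy=3.3,interpolation=cv2.INTER_CUBIC))
env.servo_line(np.r_[g,.030],0.1); st()
env.servo_line(np.r_[g,.0225],0.03); st()
E
```

```text
15.18 [0.4733 0.2935 0.1198] F [ 0.06 -0.92 -0.99] T [-0.03  0.01 -0.01] w 0.18
16.27 [0.4734 0.2963 0.0305] F [-0.68 -0.63 -0.89] T [ 0.01 -0.05 -0.07] w 0.181
16.68 [0.4729 0.2959 0.0224] F [ 0.02  0.35 -0.66] T [-0.02 -0.06 -0.  ] w 0.184
```

View pics/s6c.png

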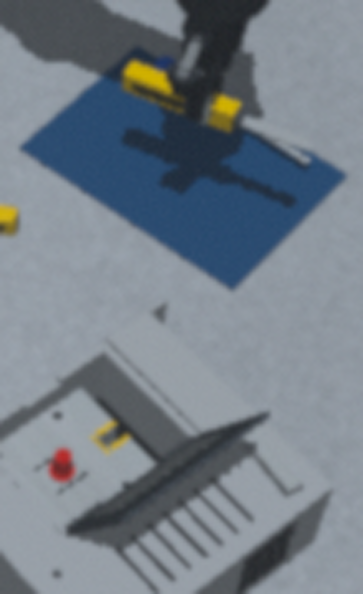

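The cover stays back and the tool is about 1 mm above the mat. Release it and look at the pin.

```bash
python3 - <<'E'
from h import *
p=telemetry.get_obs()["position"]
env.servo_line(np.r_[p[:2],.0214],0.02); st()
open_jaws(); st()
env.servo_line(np.r_[p[:2],.13],0.15); st()
for n in ("scene","top"):
    im,d=viewer.grab_frame(n); cv2.imwrite(f"pics/{n}7.png",im[:,:,::-1]); np.savez(f"pics/{n}7.npz",im=im,d=d)
    hsv=cv2.cvtColor(im,cv2.COLOR_RGB2HSV)
    red=((hsv[...,0]<6)|(hsv[...,0]>174))&(hsv[...,1]>150)&(hsv[...,2]>80)
    q=proj(n,U(-.0455,-.021,.068))[0]; m=np.zeros(red.shape,bool); u,v=q.astype(int); m[v-15:v+15,u-15:u+15]=red[v-15:v+15,u-15:u+15]
    vs,us=np.nonzero(m); print(n,q,us.mean(),vs.mean(),len(us),us.min(),us.max(),vs.min(),vs.max())
    w=ray(n,[us.mean(),vs.mean()],.066)[0][:2]; print("  pin unit xy",rot(UY).T@(w-UO))
    q=proj(n,U(-.0455,0,.07))[0].astype(int); S=10
    u0,v0=q-[37,28]; c=cv2.resize(im[v0:v0+56,u0:u0+75,::-1],None,fx=S,fy=S,interpolation=cv2.INTER_CUBIC)
    def L(a,b,col=(0,255,0)):
        k=(proj(n,np.array([U(*a),U(*b)]))+.5-[u0,v0])*S; cv2.line(c,tuple(k[0].astype(int)),tuple(k[1].astype(int)),col,1)
    L((-.0508,.018,.055),(-.0508,.038,.055));L((-.0402,.018,.055),(-.0402,.038,.055));L((-.0508,.018,.055),(-.0402,.018,.055))
    L((-.0455,-.021,.058),(-.0455,-.021,.078),(255,0,255))
    L((-.094,.06,.088),(.003,.06,.088));L((-.094,-.06,.088),(.003,-.06,.088));L((-.094,-.06,.088),(-.094,.06,.088))
    cv2.imwrite(f"pics/{n}7c.png",c)
E
```

```text
16.93 [0.4731 0.2961 0.0215] F [-0.01  0.38 -0.06] T [ 0.   -0.08  0.02] w 0.185
17.6 [0.4729 0.2959 0.0214] F [-0.16 -0.35 -0.81] T [-0.03 -0.    0.07] w 1.002
18.48 [0.4725 0.2956 0.1295] F [ 0.26  0.23 -0.33] T [-0.01 -0.03 -0.04] w 1.0
scene [339.13653275 209.43799458] 338.3235294117647 210.73529411764707 34 336 340 207 214
  pin unit xy [-0.04478185 -0.02408603]
top [319.9437204  179.82674655] 319.73333333333335 180.33333333333334 15 318 321 178 182
  pin unit xy [-0.04675706 -0.02047709]
```

View pics/scene7c.png

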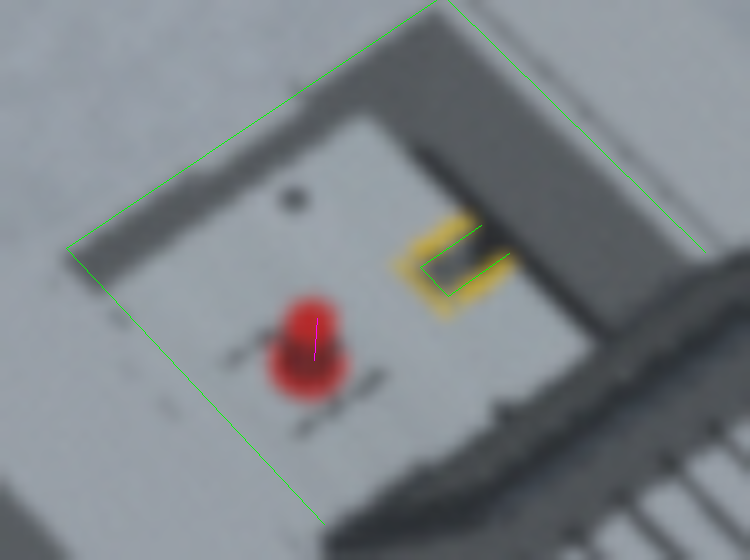

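View pics/top7c.png

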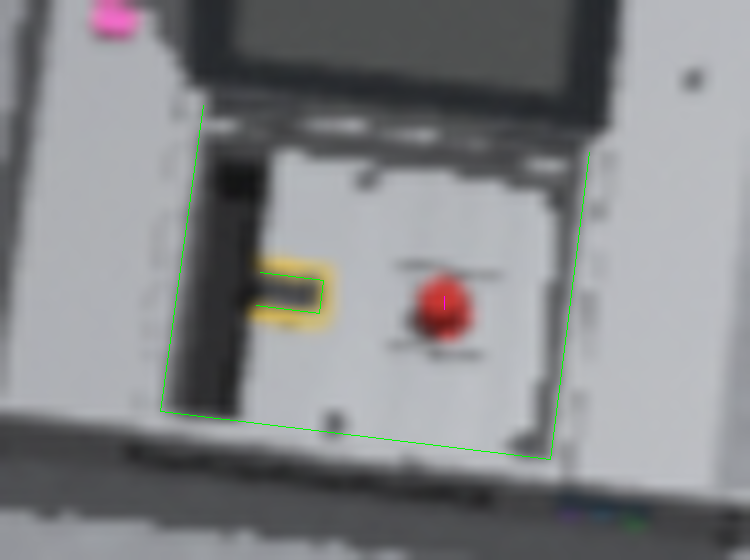

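View pics/scene7.png

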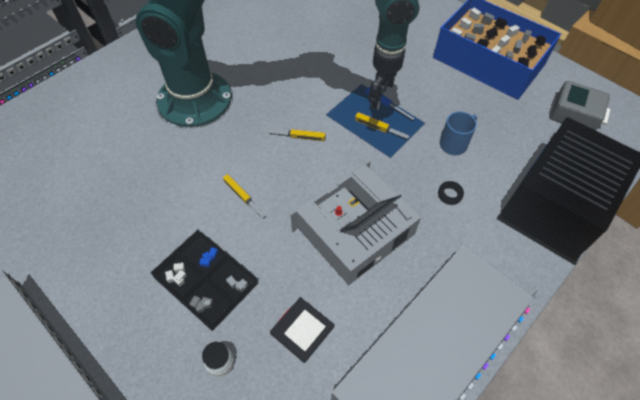

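Overlays agree to 1–2 mm; the cover is back and the pry tool lies on the mat. The two views suggest a shift of about −1 mm in unit y, which I'll apply. The open jaws don't fit inside the well, so I'll close lightly on the top of the knob from above, then slide down it.

```bash
echo 'UO=UO+rot(UY)@np.array([-.0002,-.0010])' >> h.py
python3 - <<'E'
from h import *
R=TR(UY)
env.move_pose(U(-.0455,-.021,.20),R); st()
t=U(-.0455,-.021,.0905)
env.servo_line(t,0.12); o=st(); print(t)
e=t-o["position"]
close_gripper(squeeze=20); o=st()
im,d=viewer.grab_frame("scene"); cv2.imwrite("pics/s8c.png",cv2.resize(im[150:250,290:410,::-1],None,fx=6,fy=6,interpolation=cv2.INTER_CUBIC))
E
```

```text
19.88 [ 0.604  -0.0153  0.1995] F [ 0.53  0.76 -0.31] T [-0.03  0.03 -0.05] w 1.001
20.94 [ 0.6052 -0.0176  0.0911] F [ 0.41 -0.22  0.4 ] T [0.03 0.02 0.  ] w 1.001
[ 0.60447807 -0.01772055  0.0905    ]
21.63 [ 0.6049 -0.0172  0.0909] F [-0.03 -1.63  4.71] T [-0.16  0.09  0.06] w 0.126
```

View pics/s8c.png

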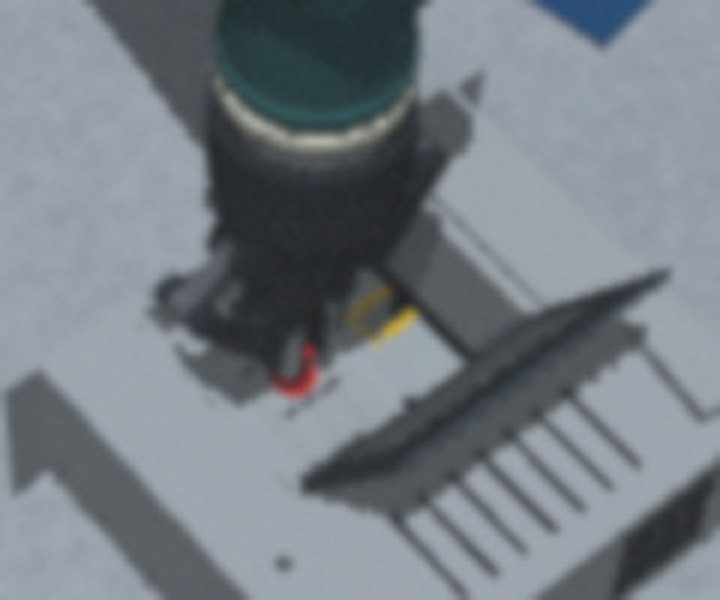

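The jaws stopped on the knob (width 0.126, plausible for 14 mm against 0.182 for 18 mm). Slide down.

```bash
python3 - <<'E'
from h import *
p=telemetry.get_obs()["position"]
for z in (.087,.083,.080):
    env.servo_line(np.r_[U(-.0455,-.021,0)[:2],z],0.03); st()
E
```

```text
21.95 [ 0.6063 -0.0174  0.0887] F [-0.62 -0.97 13.37] T [-0.25  0.22 -0.04] w 0.125
22.23 [ 0.6074 -0.0176  0.0871] F [-4.27 -2.04 26.73] T [-0.24  0.85 -0.1 ] w 0.125
22.48 [ 0.6087 -0.0178  0.0855] F [-4.02 -1.39 34.29] T [-0.37  0.91  0.03] w 0.128
```

```bash
python3 - <<'E'
from h import *
env.servo_line(U(-.0455,-.021,.0865),0.03); st()
env.servo_line(U(-.0455,-.021,.086),0.03); env.hold(.2); st()
close_gripper(squeeze=60); st(); env.hold(.2);o=st()
E
```

```text
22.85 [ 0.6064 -0.0175  0.0867] F [ 3.32 -1.07  1.98] T [-0.13 -0.97  0.05] w 0.124
23.3 [ 0.6064 -0.0175  0.0864] F [ 5.49 -0.73  5.15] T [-0.16 -1.16  0.02] w 0.121
23.52 [ 0.6066 -0.0175  0.0864] F [ 5.53 -0.94  5.04] T [-0.19 -1.27  0.  ] w 0.112
23.72 [ 0.6066 -0.0175  0.0864] F [ 5.62 -1.52  3.89] T [-0.25 -1.26  0.05] w 0.113
```

```bash
python3 - <<'E'
from h import *
env.servo_line(U(-.0455,-.021,.0864)+[.0021,.0003,0],0.02); env.hold(.3); st()
E
```

```text
24.27 [ 0.6069 -0.0175  0.0863] F [ 4.44 -1.67  2.44] T [-0.32 -1.19  0.03] w 0.116
```

```bash
python3 - <<'E'
from h import *
o=st(); print((TR(UY).T@o["tool_rot"]).round(4))
im,d=viewer.grab_frame("scene"); cv2.imwrite("pics/s9c.png",cv2.resize(im[150:250,290:410,::-1],None,fx=6,fy=6,interpolation=cv2.INTER_CUBIC))
E
```

```text
24.27 [ 0.6069 -0.0175  0.0863] F [ 4.44 -1.67  2.44] T [-0.32 -1.19  0.03] w 0.116
[[ 1.e+00 -0.e+00 -8.e-04]
 [ 0.e+00  1.e+00  1.e-04]
 [ 8.e-04 -1.e-04  1.e+00]]
```

View pics/s9c.png

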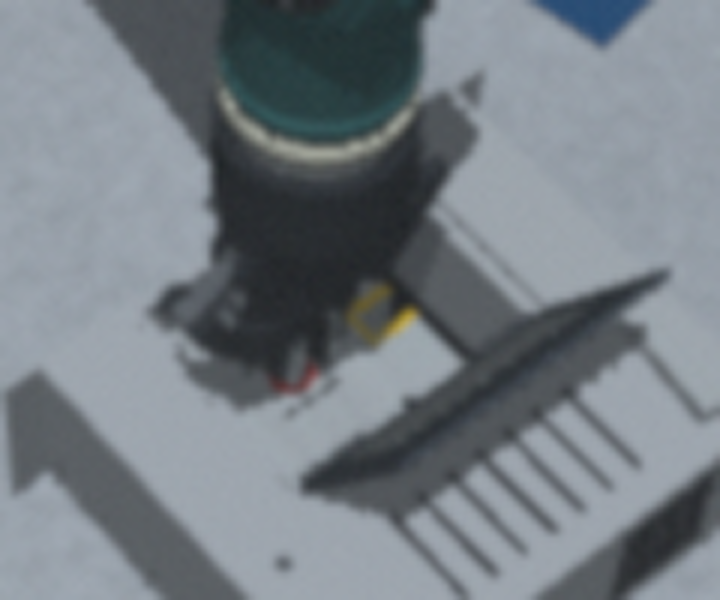

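```bash
python3 - <<'E'
from h import *
p=telemetry.get_obs()["position"]
for z in (.0885,.095,.11,.130):
    env.servo_line(np.r_[p[:2],z],0.05); st()
env.hold(.2); st()
for n in ("scene","top"):
    im,d=viewer.grab_frame(n); np.savez(f"pics/{n}10.npz",im=im,d=d)
    q=proj(n,p+[0,0,.02])[0].astype(int); u0,v0=q-[40,25]
    cv2.imwrite(f"pics/{n}10c.png",cv2.resize(im[v0:v0+55,u0:u0+80,::-1],None,fx=9,fy=9,interpolation=cv2.INTER_CUBIC)); print(n,u0,v0)
E
```

```text
24.57 [ 0.6064 -0.0175  0.0881] F [ 4.75 -1.62  0.64] T [-0.17 -1.07  0.  ] w 0.117
24.86 [ 0.6064 -0.0175  0.095 ] F [ 2.9  -0.66  1.97] T [-0.16 -0.82  0.01] w 0.113
25.31 [ 0.6065 -0.0175  0.1104] F [ 2.36 -0.14  0.24] T [-0.1  -0.47  0.04] w 0.111
25.86 [ 0.6064 -0.0174  0.1301] F [-0.36 -0.04 -0.65] T [ 0.03 -0.03 -0.03] w 0.11
26.06 [ 0.6065 -0.0175  0.1297] F [-0.73  0.67 -0.54] T [-0.02 -0.    0.02] w 0.113
scene 300 176
top 280 151
```

View pics/scene10c.png

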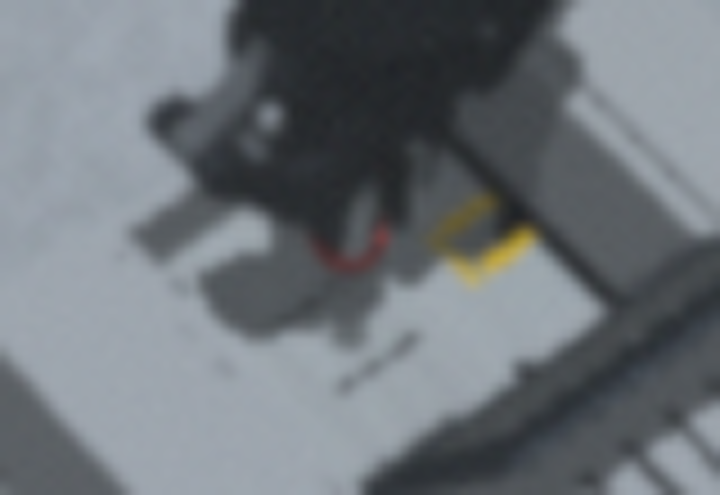

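View pics/top10c.png

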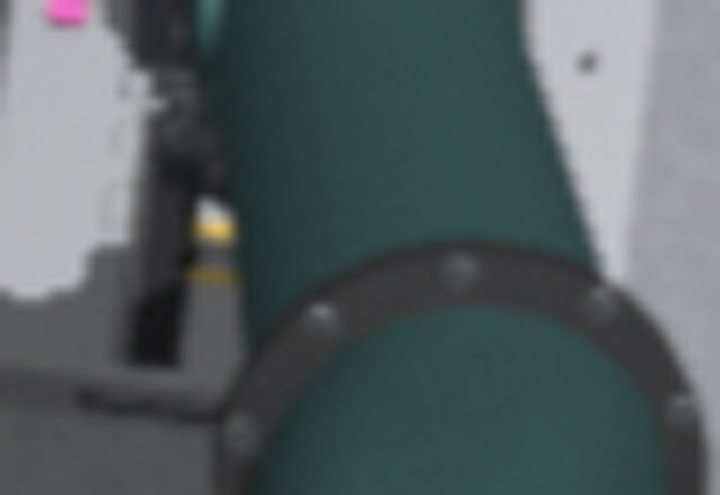

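```bash
python3 - <<'E'
from h import *
p=telemetry.get_obs()["position"]; print("tcp in unit",rot(UY).T@(p[:2]-UO))
b=U(-.0455,-.021,0)
im=np.load("pics/scene10.npz")["im"]; S=18;u0,v0=325,190
c=cv2.resize(im[v0:v0+32,u0:u0+32,::-1],None,fx=S,fy=S,interpolation=cv2.INTER_CUBIC).astype(float)
c=np.clip((c-40)*1.6,0,255).astype(np.uint8)
th=np.linspace(0,6.28,60)
def circ(ctr,r,col):
    q=(proj("scene",np.c_[ctr[0]+r*np.cos(th),ctr[1]+r*np.sin(th),0*th+ctr[2]])+.5-[u0,v0])*S
    cv2.polylines(c,[q.astype(int)],True,col,1)
z=.0983
circ(np.r_[b[:2],z],.010,(0,255,0)); circ(np.r_[b[:2],z-.031],.004,(0,255,0))
circ(np.r_[b[:2],.055],.00475,(255,0,0)); circ(U(-.0455,.024,.055),.004,(255,255,0))
cv2.imwrite("pics/s10d.png",c)
E
```

```text
tcp in unit [-0.04336839 -0.02047997]
```

View pics/s10d.png

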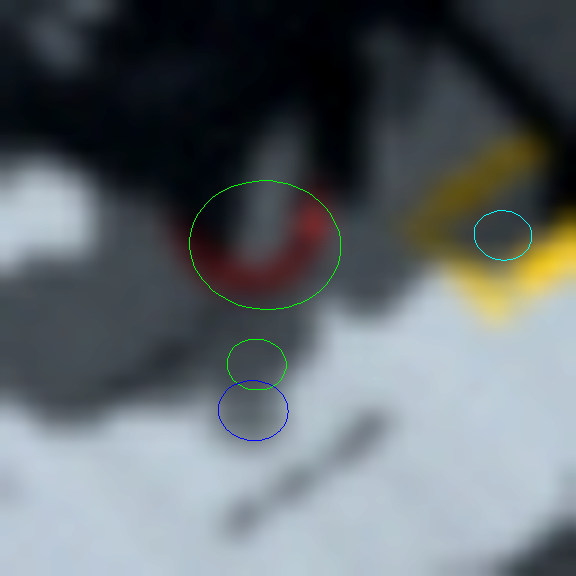

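```bash
python3 - <<'E'
from h import *
n="scene"
for k in (7,10):
    f=np.load(f"pics/scene{k}.npz"); im,d=f["im"],f["d"]; hsv=cv2.cvtColor(im,cv2.COLOR_RGB2HSV)
    red=((hsv[...,0]<8)|(hsv[...,0]>172))&(hsv[...,1]>110)&(hsv[...,2]>35)
    m=np.zeros(red.shape,bool); m[190:225,325:357]=red[190:225,325:357]
    vs,us=np.nonzero(m); c=CAL[n]
    P=np.c_[us,vs,np.ones(len(us))]@np.linalg.inv(c["mtx"]).T*d[vs,us][:,None]; P=(P-c["t"])@np.array(c["R"])
    q=np.c_[(P[:,:2]-UO)@rot(UY),P[:,2]]*1000
    print(k,len(us)); 
    for a in np.argsort(vs): print(us[a],vs[a],q[a].round(0),im[vs[a],us[a]])
E
```

```text
7 49
338 206 [-51. -20.  77.] [173  86  88]
339 206 [-48. -19.  79.] [172  82  83]
337 207 [-50. -23.  76.] [173  75  76]
338 207 [-49. -21.  76.] [178  52  52]
339 207 [-47. -20.  78.] [180  51  52]
340 207 [-45. -18.  77.] [176  67  69]
337 208 [-48. -25.  77.] [173  56  58]
338 208 [-45. -24.  79.] [179  44  45]
339 208 [-43. -23.  80.] [179  45  46]
340 208 [-43. -20.  77.] [176  55  55]
336 209 [-48. -28.  75.] [132  70  73]
337 209 [-46. -26.  76.] [157  49  50]
338 209 [-45. -25.  76.] [167  44  43]
339 209 [-43. -23.  77.] [171  44  44]
340 209 [-40. -22.  78.] [162  49  52]
336 210 [-49. -27.  68.] [120  57  60]
337 210 [-45. -27.  74.] [123  44  44]
338 210 [-42. -27.  77.] [136  43  45]
339 210 [-40. -25.  77.] [143  44  44]
340 210 [-40. -22.  75.] [132  48  50]
335 211 [-54. -26.  55.] [159  82  84]
336 211 [-48. -28.  65.] [123  48  48]
337 211 [-44. -28.  70.] [108  40  43]
338 211 [-42. -27.  72.] [115  42  44]
339 211 [-39. -26.  76.] [116  42  43]
340 211 [-38. -23.  73.] [112  45  45]
341 211 [-38. -20.  70.] [125  68  70]
335 212 [-52. -27.  55.] [161  78  80]
336 212 [-47. -28.  62.] [129  44  45]
337 212 [-45. -27.  63.] [111  40  44]
338 212 [-43. -26.  65.] [111  43  45]
339 212 [-41. -24.  66.] [111  43  43]
340 212 [-38. -24.  70.] [114  43  45]
341 212 [-41. -17.  59.] [141  59  62]
335 213 [-49. -30.  57.] [164  89  93]
336 213 [-47. -28.  58.] [150  52  55]
337 213 [-43. -28.  62.] [129  44  45]
338 213 [-41. -27.  63.] [123  43  44]
339 213 [-39. -25.  65.] [122  43  44]
340 213 [-40. -21.  59.] [131  47  47]
341 213 [-40. -18.  55.] [152  65  66]
336 214 [-44. -31.  60.] [162  76  78]
337 214 [-43. -28.  58.] [155  55  57]
338 214 [-40. -28.  62.] [148  49  50]
339 214 [-39. -25.  59.] [151  52  54]
340 214 [-38. -23.  58.] [151  58  59]
341 214 [-38. -20.  56.] [156  86  89]
338 215 [-40. -27.  55.] [160  84  86]
339 215 [-39. -25.  55.] [162  82  86]
10 0
```

```bash
python3 - <<'E'
from h import *
n="scene"
f=np.load(f"pics/scene10.npz"); im,d=f["im"].astype(int),f["d"]
red=(im[...,0]-im[...,1]>25)&(abs(im[...,1]-im[...,2])<15)
m=np.zeros(red.shape,bool); m[185:215,325:350]=red[185:215,325:350]
vs,us=np.nonzero(m); c=CAL[n]
P=np.c_[us,vs,np.ones(len(us))]@np.linalg.inv(c["mtx"]).T*d[vs,us][:,None]; P=(P-c["t"])@np.array(c["R"])
q=np.c_[(P[:,:2]-UO)@rot(UY),P[:,2]]*1000
for a in np.argsort(vs): print(us[a],vs[a],q[a].round(0),im[vs[a],us[a]])
E
```

```text
342 201 [-44. -14. 102.] [93 64 66]
342 202 [-43. -14.  99.] [111  66  68]
342 203 [-40. -17. 102.] [94 67 69]
337 205 [-44. -29. 100.] [85 59 61]
338 205 [-43. -27. 100.] [87 59 61]
339 205 [-41. -26. 100.] [88 62 65]
```

Depth puts the collar at about 98 mm as expected, but it may be tilted. I'll lift higher and look at the shank.

```bash
python3 - <<'E'
from h import *
p=telemetry.get_obs()["position"]
env.servo_line(np.r_[p[:2],.20],0.12); env.hold(.15); o=st(); p=o["position"]
im,d=viewer.grab_frame("scene"); np.savez("pics/scene11.npz",im=im,d=d,p=p)
b=p+U(-.0455,-.021,0)-U(-.0434,-.0205,0); z=p[2]-.0863+.055
q=proj("scene",np.r_[b[:2],z-.01])[0].astype(int); u0,v0=q-[20,18];S=18
c=cv2.resize(im[v0:v0+32,u0:u0+40,::-1],None,fx=S,fy=S,interpolation=cv2.INTER_CUBIC).astype(float)
c=np.clip((c-30)*1.4,0,255).astype(np.uint8)
th=np.linspace(0,6.28,60)
def circ(ctr,r,col):
    q=(proj("scene",np.c_[ctr[0]+r*np.cos(th),ctr[1]+r*np.sin(th),0*th+ctr[2]])+.5-[u0,v0])*S
    cv2.polylines(c,[q.astype(int)],True,col,1)
circ(np.r_[b[:2],z],.010,(0,255,0)); circ(np.r_[b[:2],z+.003],.010,(0,255,0));circ(np.r_[b[:2],z-.028],.004,(255,0,255))
cv2.imwrite("pics/s11d.png",c)
E
```

```text
27.04 [ 0.6058 -0.0175  0.1989] F [ 0.4   1.32 -0.76] T [-0.03 -0.03  0.02] w 0.111
```

View pics/s11d.png

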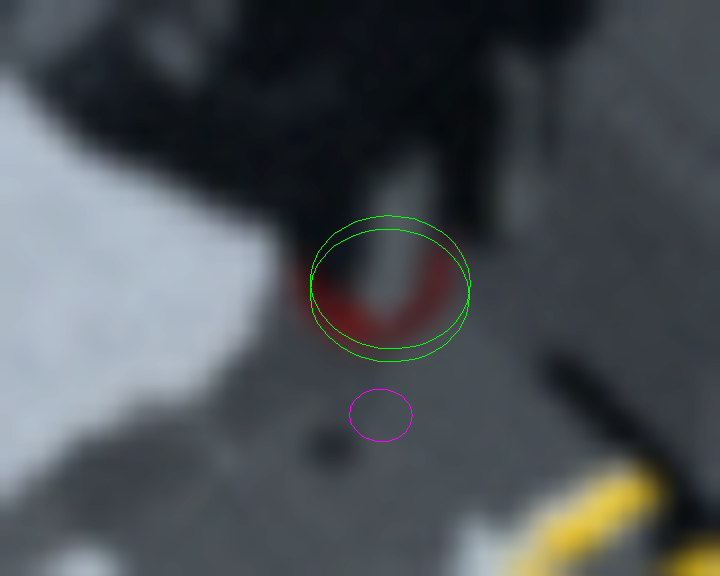

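```bash
python3 - <<'E'
from h import *
f=np.load("pics/scene11.npz"); d=f["d"]; p=f["p"]; n="scene"; c=CAL[n]
V,U_=np.mgrid[170:215,315:365]
P=np.c_[U_.ravel(),V.ravel(),np.ones(U_.size)]@np.linalg.inv(c["mtx"]).T*d[V,U_].reshape(-1,1); P=(P-c["t"])@np.array(c["R"])
q=np.c_[(P[:,:2]-UO)@rot(UY),P[:,2]].reshape(V.shape+(3,))*1000
q0=proj(n,[p[0],p[1],.15])[0].astype(int); print(q0)
print("tcp unit",rot(UY).T@(p[:2]-UO)*1000)
for v in range(q0[1]-8,q0[1]+12):
    print(v,[ (int(q[v-170,u-315,0]),int(q[v-170,u-315,1]),int(q[v-170,u-315,2])) for u in range(q0[0]-5,q0[0]+5)])
E
```

```text
[340 191]
tcp unit [-44.16898544 -20.62014277]
183 [(-43, -40, 204), (-40, -39, 207), (-38, -38, 208), (-38, -36, 206), (-37, -33, 205), (-36, -32, 205), (-33, -31, 208), (-32, -29, 206), (-95, 34, 74), (-39, -16, 187)]
184 [(-44, -38, 197), (-40, -39, 203), (-39, -38, 203), (-39, -35, 200), (-39, -31, 197), (-35, -32, 202), (-34, -30, 201), (-32, -29, 203), (-46, -12, 171), (-93, 36, 70)]
185 [(-42, -40, 197), (-39, -40, 202), (-36, -39, 203), (-37, -35, 198), (-36, -34, 199), (-34, -32, 199), (-32, -31, 200), (-33, -27, 196), (-44, -14, 170), (-93, 36, 65)]
186 [(-53, -30, 172), (-42, -37, 191), (-36, -39, 199), (-38, -35, 193), (-37, -33, 192), (-33, -33, 197), (-33, -30, 195), (-34, -27, 190), (-42, -16, 171), (-93, 37, 60)]
187 [(-96, 8, 79), (-49, -31, 172), (-36, -39, 196), (-35, -37, 194), (-36, -33, 190), (-34, -32, 191), (-33, -30, 190), (-35, -26, 185), (-40, -17, 169), (-93, 36, 56)]
188 [(-95, 7, 77), (-47, -32, 171), (-47, -29, 169), (-45, -27, 170), (-36, -33, 186), (-33, -33, 189), (-40, -23, 172), (-40, -20, 169), (-94, 34, 53), (-92, 35, 54)]
189 [(-93, 6, 76), (-93
[... 1435 characters left out ...]
), (-79, 5, 52), (-74, 4, 58), (-76, 9, 52), (-73, 9, 56), (-72, 12, 54), (-70, 14, 53), (-68, 15, 56)]
199 [(-82, -1, 50), (-78, -1, 56), (-78, 1, 52), (-75, 2, 55), (-74, 4, 55), (-72, 6, 55), (-71, 8, 54), (-71, 12, 51), (-69, 13, 53), (-66, 14, 54)]
200 [(-78, -5, 55), (-75, -3, 56), (-74, -1, 56), (-72, 0, 57), (-73, 3, 52), (-70, 4, 56), (-69, 7, 54), (-68, 9, 53), (-66, 10, 54), (-65, 13, 52)]
201 [(-76, -7, 55), (-77, -2, 49), (-74, -2, 52), (-72, 0, 52), (-69, 0, 55), (-67, 1, 57), (-65, 3, 57), (-63, 5, 58), (-63, 8, 55), (-63, 11, 51)]
202 [(-73, -8, 55), (-71, -7, 56), (-71, -3, 52), (-72, 0, 48), (-68, 0, 53), (-66, 1, 54), (-65, 3, 53), (-61, 3, 57), (-60, 6, 56), (-60, 8, 54)]
```

Depth shows the shank (rows 190–193) leaning slightly toward −x from the jaws. I'll average a few depth frames over the notch to measure the axis.

```bash
cat >> h.py <<'E'
def axis(nf=6):
    n="scene"; c=CAL[n]; D=[];P0=[]
    for i in range(nf):
        im,d=viewer.grab_frame(n); D.append(d); P0.append(telemetry.get_obs()["position"])
    p=np.mean(P0,0); d=np.median(D,0)
    zc=p[2]-.0313
    q0=proj(n,[p[0],p[1],zc-.016])[0].astype(int)
    V,W=np.mgrid[q0[1]-15:q0[1]+16,q0[0]-14:q0[0]+15]
    P=np.c_[W.ravel(),V.ravel(),np.ones(W.size)]@np.linalg.inv(c["mtx"]).T*d[V,W].reshape(-1,1); P=(P-c["t"])@np.array(c["R"])
    q=np.c_[(P[:,:2]-UO)@rot(UY),P[:,2]]*1000
    tu=rot(UY).T@(p[:2]-UO)*1000
    k=(np.hypot(q[:,0]-tu[0],q[:,1]-tu[1])<25)
    print("tcp unit",tu.round(1),"tcp z",(p[2]*1000).round(1),"collar z",(zc*1e3).round(1))
    for v in np.unique(V):
        s=k&(V.ravel()==v)&(q[:,2]<zc*1000-3)&(q[:,2]>zc*1000-40)
        if s.sum()>=2: print(v,"cols",W.ravel()[s].min(),W.ravel()[s].max(),"axis",(q[s].mean(0)+[-2.25,2.2,0]).round(1))
    return d
E
python3 - <<'E'
from h import *
p=telemetry.get_obs()["position"]
d=U(0,.045,0)-U(0,0,0)
t=p+d; t[2]=.19
env.servo_line(t,0.1); env.hold(.3); st(); axis()
E
```

```text
28.0 [0.612  0.0263 0.1901] F [-0.14  0.23 -0.99] T [-0.02  0.03 -0.  ] w 0.113
tcp unit [-44.   24.1] tcp z 190.1 collar z 158.8
182 cols 352 354 axis [-50.2  22.6 147.1]
183 cols 352 354 axis [-50.1  22.9 142.7]
184 cols 351 354 axis [-51.8  23.3 136.1]
185 cols 352 354 axis [-50.1  23.6 133.6]
```

Taking the depth bias from the pin at rest (about −2.6 mm in x), the shank sits about 2 mm to −x of the notch line. I'll correct x and lower gently with force checks.

```bash
python3 - <<'E'
from h import *
X,Y=-.0424,.0255
env.servo_line(U(X,Y,.125),0.1); env.hold(.2); o=st()
e=(U(X,Y,.125)-o["position"])*[1,1,0]
for z in (.118,.114,.110,.106):
    env.servo_line(U(X,Y,z)+e,0.03); o=st()
    if o["contact_force"][2]>5: print("blocked"); break
im,d=viewer.grab_frame("scene"); cv2.imwrite("pics/s12c.png",cv2.resize(im[160:230,310:390,::-1],None,fx=8,fy=8,interpolation=cv2.INTER_CUBIC))
E
```

```text
29.3 [0.6143 0.028  0.1258] F [ 0.63  0.37 -0.94] T [0.03 0.01 0.04] w 0.114
29.68 [0.6132 0.0279 0.1179] F [ 0.01 -0.19  0.12] T [-0.02 -0.02  0.  ] w 0.112
29.97 [0.6159 0.0277 0.1161] F [ 0.12 -0.79 10.06] T [-0.19  0.05  0.01] w 0.108
blocked
```

View pics/s12c.png

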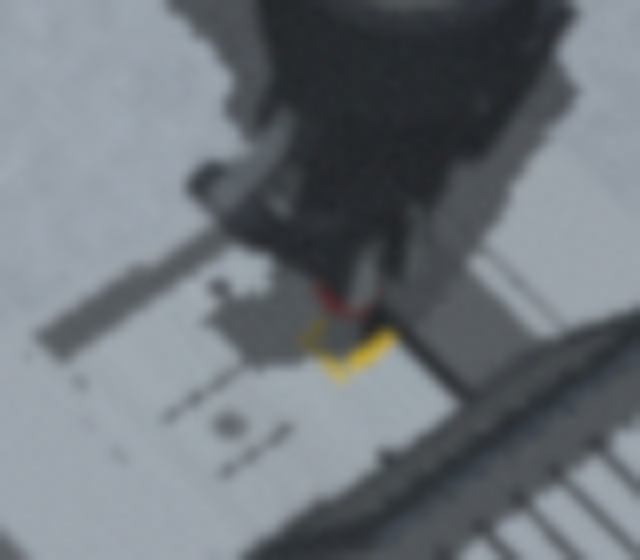

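```bash
python3 - <<'E'
from h import *
X,Y=-.0424,.0255
env.servo_line(U(X,Y,.1215),0.03); env.hold(.1); st(); d=axis(5)
n="scene";c=CAL[n]
# depth view of notch rows
q0=proj(n,U(-.0455,.028,.055))[0]; print("notch px",q0)
V,W=np.mgrid[int(q0[1])-9:int(q0[1])+10,int(q0[0])-10:int(q0[0])+11]
P=np.c_[W.ravel(),V.ravel(),np.ones(W.size)]@np.linalg.inv(c["mtx"]).T*d[V,W].reshape(-1,1); P=(P-c["t"])@np.array(c["R"])
z=(P[:,2]*1000).round().astype(int).reshape(V.shape); print(W[0]); 
for v,r in zip(V[:,0],z): print(v,' '.join('%4d'%k for k in r))
E
```

```text
30.52 [0.6133 0.028  0.1211] F [ 0.22 -0.07 -0.25] T [-0.   -0.04  0.03] w 0.113
tcp unit [-42.7  25.5] tcp z 121.2 collar z 89.9
197 cols 347 350 axis [-66.6  29.4  54.5]
198 cols 346 354 axis [-58.7  27.   61.9]
199 cols 345 354 axis [-58.2  25.2  59.7]
200 cols 345 354 axis [-56.9  24.1  57.8]
201 cols 344 352 axis [-57.5  19.9  56.4]
202 cols 344 358 axis [-54.1  21.5  54.4]
203 cols 344 359 axis [-49.2  22.3  55.1]
204 cols 344 360 axis [-45.5  22.8  54.6]
205 cols 344 361 axis [-42.6  22.1  54.1]
206 cols 345 362 axis [-38.8  22.   54.5]
207 cols 345 362 axis [-36.8  20.2  54.1]
208 cols 346 362 axis [-33.7  19.2  54.4]
209 cols 347 361 axis [-31.6  17.4  54.2]
210 cols 349 360 axis [-28.4  16.2  54.8]
211 cols 350 358 axis [-27.1  13.5  54.5]
notch px [353.66356037 201.72372208]
[343 344 345 346 347 348 349 350 351 352 353 354 355 356 357 358 359 360
 361 362 363]
192   55   54   54   53  156  154  120  126  130  129  127  127  128  127   45  110  114  111   59   63   67
193   55   53   56   54   54   53  117  122  127  125  121  124  123  121   37   41  110   51   57   59   6
[... 1154 characters left out ...]
2   55   56   55   53   55   54   20   20   21
205   54   53   53   55   54   54   53   53   55   31   55   55   54   55   53   54   55   54   56   20   20
206   55   56   53   55   55   53   54   55   54   55   56   55   54   55   56   56   52   55   54   55   22
207   55   54   55   53   54   51   56   52   56   54   52   56   54   54   55   56   54   54   54   54   55
208   56   53   55   54   54   56   55   57   56   54   54   55   56   55   54   53   55   53   53   52   54
209   55   55   55   54   56   54   55   53   55   52   55   52   55   56   53   54   53   56   53   54   54
210   54   55   55   54   56   55   57   56   55   54   53   54   56   55   54   55   55   53   54   55   55
```

The depth map shows shank columns 351–353 at rows 198–201, and the notch's far wall in rows 202–205. I'll compare both in the same frame so the bias cancels.

```bash
python3 - <<'E'
from h import *
n="scene";c=CAL[n]
D=[viewer.grab_frame(n)[1] for i in range(6)]; d=np.mean(D,0); st()
def pts(lst):
    a=np.array(lst); P=np.c_[a,np.ones(len(a))]@np.linalg.inv(c["mtx"]).T*d[a[:,1],a[:,0]][:,None]; P=(P-c["t"])@np.array(c["R"])
    return np.c_[(P[:,:2]-UO)@rot(UY),P[:,2]]*1000
print("wall");
for l in ([(352,202),(353,202),(354,202)],[(351,203),(352,203),(353,203),(354,203)],[(351,204),(352,204),(353,204)],[(354,201),(354,200)]): print(pts(l).round(1).tolist())
print("shank")
for v in (198,199,200,201): print(pts([(u,v) for u in (351,352,353)]).round(1).tolist())
E
```

```text
31.07 [0.6137 0.028  0.1215] F [ 0.16  0.26 -0.16] T [-0.04  0.02  0.01] w 0.113
wall
[[-51.2, 28.1, 46.3], [-50.6, 31.1, 44.1], [-50.8, 35.0, 39.8]]
[[-51.0, 24.8, 45.1], [-50.7, 28.0, 42.3], [-51.2, 32.2, 37.4], [-51.3, 35.9, 33.5]]
[[-51.5, 25.7, 38.8], [-50.8, 28.6, 36.7], [-50.7, 32.1, 33.2]]
[[-50.9, 34.6, 45.0], [-51.1, 34.4, 49.6]]
shank
[[-49.2, 20.9, 74.9], [-46.4, 21.6, 77.7], [-45.0, 23.5, 77.6]]
[[-48.9, 21.0, 70.6], [-46.1, 21.6, 73.5], [-45.0, 24.0, 72.5]]
[[-48.7, 21.1, 66.0], [-46.5, 22.4, 67.4], [-45.8, 25.2, 65.6]]
[[-48.4, 21.2, 61.6], [-46.3, 22.6, 62.8], [-51.3, 31.4, 47.7]]
```

The wall reads x = −51.0 (nominal −50.8), so bias is small here. The shank axis is at about −49.3 and leans by about 0.12 rad about the jaw axis. I'll tilt the gripper by −0.12 rad about unit y to bring the pin upright, then re-measure.

```bash
cat >> h.py <<'E'
def TT(a):
    B=np.eye(3);B[:2,:2]=rot(UY); c,s=np.cos(a),np.sin(a)
    return B@np.array([[c,0,s],[0,1,0],[-s,0,c]])@B.T@TR(UY)
def shank(zlo,zhi,nf=5):
    from scipy.optimize import least_squares
    n="scene";c=CAL[n]; D=[];pp=[]
    for i in range(nf): D.append(viewer.grab_frame(n)[1]); pp.append(telemetry.get_obs()["position"])
    d=np.mean(D,0); p=np.mean(pp,0)
    V,W=np.mgrid[160:230,310:390]; P=np.c_[W.ravel(),V.ravel(),np.ones(W.size)]@np.linalg.inv(c["mtx"]).T*d[V,W].reshape(-1,1); P=(P-c["t"])@np.array(c["R"])
    q=np.c_[(P[:,:2]-UO)@rot(UY),P[:,2]]*1000; tu=rot(UY).T@(p[:2]-UO)*1000
    k=(np.hypot(q[:,0]-tu[0],q[:,1]-tu[1])<13)&(q[:,2]>zlo)&(q[:,2]<zhi)&(np.ptp(D,0)[V,W].ravel()<.02)
    q=q[k]; W=W.ravel()[k];V=V.ravel()[k]
    for a,b,w in zip(V,W,q): print(a,b,w.round(1),end='; ')
    zm=(zlo+zhi)/2
    f=lambda s:np.hypot(q[:,0]-s[0]-s[2]*(q[:,2]-zm),q[:,1]-s[1]-s[3]*(q[:,2]-zm))-4
    r=least_squares(f,[tu[0]-3,tu[1]+2,0,0],loss="soft_l1",f_scale=.7); print("\nTCP",tu.round(1),(p[2]*1e3).round(1),"axis at z",zm,r.x.round(3),"rms",np.sqrt(np.mean(r.fun**2)).round(2))
    return r.x
E
python3 - <<'E'
from h import *
env.servo_line(U(-.0424,.0240,.140),0.08)
env.servo_line(U(-.0450,.0240,.140),0.05,TT(-.12)); env.hold(.2); st()
shank(78,104)
E
```

```text
31.93 [0.6123 0.0267 0.1402] F [-0.13 -0.17  0.45] T [-0.01  0.09 -0.  ] w 0.11
195 352 [-45.6  19.5  94.5]; 195 353 [-43.   20.2  96.9]; 195 354 [-41.3  21.9  97.4]; 196 352 [-44.8  19.   91.4]; 196 353 [-42.7  20.4  92.6]; 196 354 [-41.3  22.4  92.4]; 197 352 [-44.9  19.5  86.2]; 197 353 [-42.5  20.5  88.2]; 197 354 [-40.7  22.2  88.7]; 198 352 [-44.   19.   83.3]; 198 353 [-40.7  19.   87.4]; 198 354 [-40.2  22.   85.1]; 199 353 [-41.9  20.7  79.5]; 
TCP [-44.2  23.9] 140.0 axis at z 91.0 [-4.4784e+01  2.3359e+01 -6.8000e-02  2.0000e-03] rms 0.6
```

```bash
python3 - <<'E'
from h import *
R=TT(-.075)
env.servo_line(U(-.0435,.0235,.128),0.05,R); env.hold(.2); o=st()
x=shank(66,92)
print("bottom x", x[0]-x[2]*13)
E
```

```text
32.77 [0.6123 0.0262 0.1281] F [-0.09  0.48 -0.4 ] T [ 0.01  0.12 -0.03] w 0.112
197 351 [-47.3  18.5  84.2]; 197 352 [-44.9  19.5  86.2]; 197 353 [-43.5  21.6  85.9]; 197 354 [-43.6  25.1  82.3]; 198 351 [-47.3  19.   79.2]; 198 352 [-44.2  19.2  82.8]; 198 353 [-43.2  21.6  81.7]; 199 351 [-46.7  18.7  75.6]; 199 352 [-44.4  19.8  77.3]; 200 351 [-45.9  18.2  72.5]; 200 353 [-42.9  22.1  72.3]; 201 352 [-43.8  20.   68.7]; 
TCP [-43.6  23.6] 128.2 axis at z 79.0 [-4.6967e+01  2.2652e+01 -1.3000e-02  2.2000e-02] rms 0.25
bottom x -46.79430494204978
```

The pin is upright now (slope about 0.01–0.02). Shift +1.2 mm in x and +1.5 mm in y, then lower.

```bash
python3 - <<'E'
from h import *
R=TT(-.075); X,Y=-.0423,.0250
env.servo_line(U(X,Y,.122),0.05,R); env.hold(.15); o=st(); e=(U(X,Y,0)-o["position"])*[1,1,0]; print(e)
for z in (.118,.115,.112,.108,.103):
    env.servo_line(U(X,Y,z)+e,0.03); o=st()
    if o["contact_force"][2]>6: print("blocked"); break
E
```

```text
33.45 [0.6137 0.0274 0.1219] F [-0.25  0.16 -0.82] T [-0.01  0.04  0.04] w 0.114
[ 2.89146914e-05 -1.99243751e-06 -0.00000000e+00]
33.73 [0.6136 0.0274 0.1177] F [ 0.23 -0.3  -0.1 ] T [0.   0.09 0.03] w 0.118
33.98 [0.6136 0.0274 0.1147] F [-0.29  0.09 -0.71] T [-0.03  0.05 -0.02] w 0.112
34.23 [0.6136 0.0274 0.1118] F [ 0.06 -0.23 -0.73] T [-0.01  0.06  0.01] w 0.112
34.52 [0.6136 0.0274 0.1077] F [-0.04  1.19 -0.22] T [-0.    0.07  0.02] w 0.112
34.83 [0.6136 0.0274 0.1027] F [-0.6  -0.01 -0.05] T [0.03 0.12 0.01] w 0.106
```

In the notch freely. Continue down to the collar.

```bash
python3 - <<'E'
from h import *
X,Y=-.0423,.0250
for z in (.097,.092,.089,.0875,.0865,.086,.0855,.085):
    env.servo_line(U(X,Y,z),0.03); o=st()
    if o["contact_force"][2]>5: print("contact"); break
im,d=viewer.grab_frame("scene"); cv2.imwrite("pics/s13c.png",cv2.resize(im[160:230,310:390,::-1],None,fx=8,fy=8,interpolation=cv2.INTER_CUBIC))
E
```

```text
35.18 [0.6136 0.0274 0.0967] F [-0.04  0.28 -0.67] T [-0.01  0.08  0.06] w 0.113
35.5 [0.6136 0.0274 0.0917] F [-0.43  0.37 -1.08] T [0.01 0.06 0.01] w 0.114
35.75 [0.6136 0.0274 0.0888] F [-0.03  0.51  0.12] T [ 0.04  0.08 -0.05] w 0.115
36.0 [0.6137 0.0275 0.0874] F [-0.09  1.   -0.03] T [0.06 0.05 0.07] w 0.111
36.25 [0.6137 0.0275 0.0865] F [ 0.27 -0.46 -0.07] T [ 0.04  0.02 -0.04] w 0.112
36.5 [0.614  0.0274 0.0863] F [-0.21 -0.6   2.03] T [-0.06  0.14  0.02] w 0.113
36.75 [0.614  0.0274 0.0862] F [-1.72 -0.4   7.29] T [-0.09  0.33  0.04] w 0.112
contact
```

View pics/s13c.png

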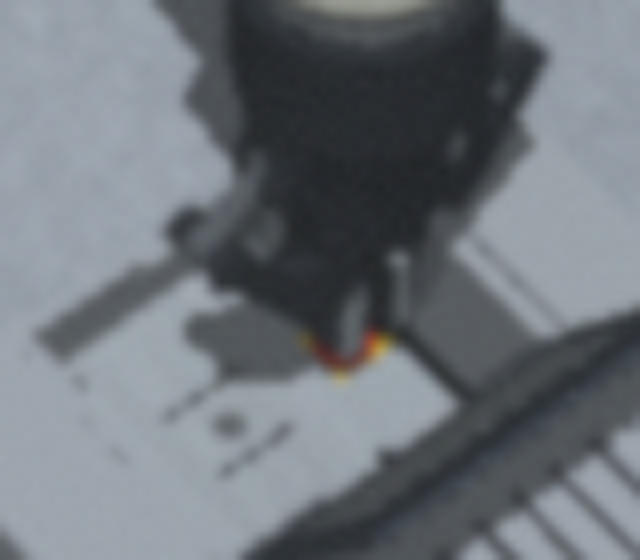

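Collar seated at the same TCP height as in the bore, with the red collar centred on the yellow notch at crop (345,355). Lower the grip force and release; the +y finger may meet the well wall, so I'll watch it.

```bash
python3 - <<'E'
from h import *
env.servo_line(U(-.0423,.0250,.0861),0.03)
close_gripper(squeeze=20); st()
open_jaws(); o=st()
im,d=viewer.grab_frame("scene"); cv2.imwrite("pics/s14c.png",cv2.resize(im[160:230,310:390,::-1],None,fx=8,fy=8,interpolation=cv2.INTER_CUBIC))
E
```

```text
37.27 [0.614  0.0274 0.0863] F [-0.15  0.26  3.37] T [-0.06  0.06 -0.02] w 0.11
37.98 [0.6091 0.0148 0.0834] F [ -1.22 -16.47  -7.93] T [-3.93  0.31 -0.28] w 0.996
```

View pics/s14c.png

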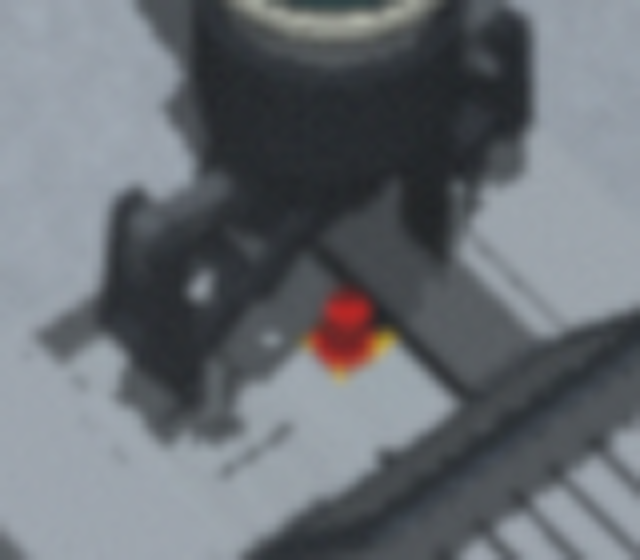

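Released; the pin stands upright in the notch at crop (345,325). The arm was pushed about 12 mm toward −y with 16 N, so I'll relax there first, then rise.

```bash
python3 - <<'E'
from h import *
p=telemetry.get_obs()["position"]
env.servo_line(p,0.05); o=st()
p=o["position"]
env.servo_line(np.r_[p[:2],.11],0.05); st()
env.servo_line(np.r_[p[:2],.22],0.15); st()
env.move_pose([.45,.15,.35],TR(UY)); env.hold(.3); st()
for n in ("scene","top"):
    im,d=viewer.grab_frame(n); np.savez(f"pics/{n}15.npz",im=im,d=d); cv2.imwrite(f"pics/{n}15.png",im[:,:,::-1])
    q=proj(n,U(-.03,0.02,.07))[0].astype(int); u0,v0=q-[40,28]
    cv2.imwrite(f"pics/{n}15c.png",cv2.resize(im[v0:v0+56,u0:u0+80,::-1],None,fx=9,fy=9,interpolation=cv2.INTER_CUBIC))
E
```

```text
38.46 [0.6086 0.0144 0.0832] F [-0.47 -4.08 -1.57] T [-0.92  0.19 -0.07] w 0.996
39.14 [0.6087 0.0146 0.1103] F [-0.28 -0.19 -0.21] T [0.04 0.12 0.  ] w 0.998
40.02 [0.6078 0.0143 0.2191] F [-0.3  -0.22 -0.18] T [ 0.    0.07 -0.01] w 1.001
41.29 [0.4504 0.1493 0.3493] F [-0.05 -0.17 -0.13] T [-0.01  0.01  0.01] w 1.001
```

View pics/scene15c.png

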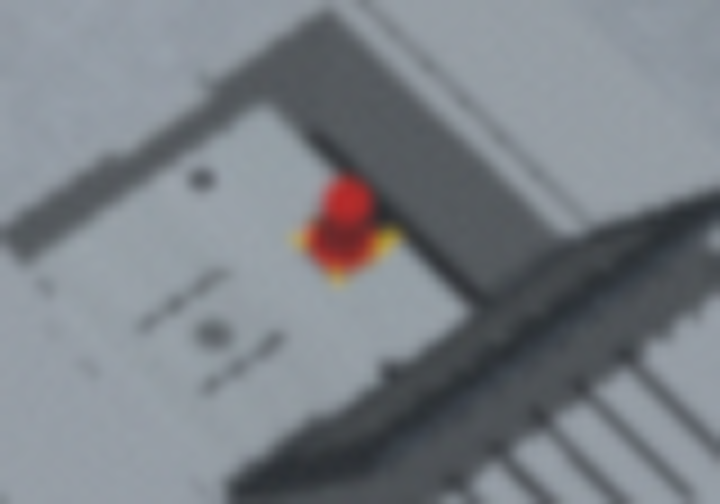

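View pics/top15c.png

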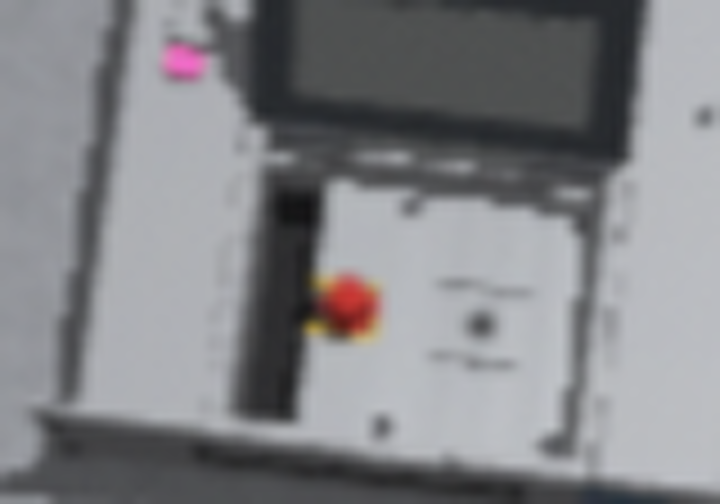

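View pics/scene15.png

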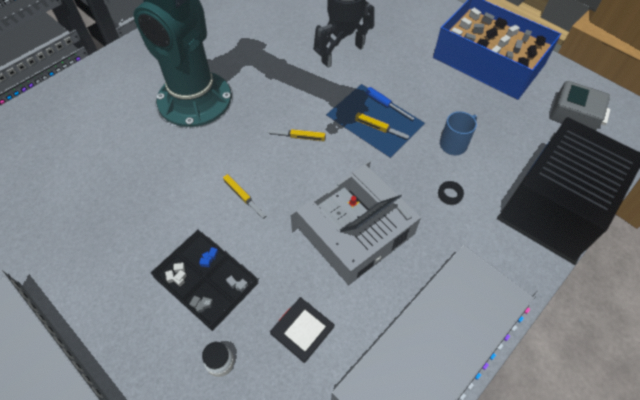

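The pin stands in the notch (scene crop (345,225), top crop (345,305)), the bore is empty, the cover leans back, and the pry tool is on the mat. One numeric check of the pin's height and lean, plus the tool and the cover.

```bash
python3 - <<'E'
from h import *
from scipy.optimize import least_squares
n="scene";c=CAL[n]
def cloud(d):
    V,W=np.mgrid[0:400,0:640]; P=np.c_[W.ravel(),V.ravel(),np.ones(W.size)]@np.linalg.inv(c["mtx"]).T*d.reshape(-1,1); P=(P-c["t"])@np.array(c["R"])
    return np.c_[(P[:,:2]-UO)@rot(UY),P[:,2]]*1000
def red(im):
    im=im.astype(int); return ((im[...,0]-im[...,1]>40)&(abs(im[...,1]-im[...,2])<15)).ravel()
f7=np.load("pics/scene7.npz"); fr=[viewer.grab_frame(n) for _ in range(5)]
for nm,im,d,y0 in (("bore",f7["im"],f7["d"],-21),("notch",fr[0][0],np.mean([a[1] for a in fr],0),24)):
    q=cloud(d); k=red(im)&(np.hypot(q[:,0]+45.5,q[:,1]-y0)<14); q=q[k]
    body=q[(q[:,2]>61)&(q[:,2]<76)]
    g=lambda s:np.hypot(body[:,0]-s[0]-s[2]*(body[:,2]-68),body[:,1]-s[1]-s[3]*(body[:,2]-68))-7
    r=least_squares(g,[-45,y0,0,0],loss="soft_l1"); print(nm,"n",len(q),len(body),"top z",np.percentile(q[:,2],90).round(1),"axis",r.x.round(3),"rms",np.sqrt(np.mean(r.fun**2)).round(2))
# cover lip
q=cloud(np.mean([a[1] for a in fr],0)); k=(abs(q[:,1])<60)&(q[:,0]>-5)&(q[:,0]<90)&(q[:,2]>100)
w=q[k]; top=w[w[:,2]>w[:,2].max()-15]; print("cover top",w[:,2].max().round(0),top.mean(0).round(0),"angle",np.arctan2(top[:,2].mean()-86,-(top[:,0].mean()-8)).round(2))
# pry, world
im=fr[0][0]; hsv=cv2.cvtColor(im,cv2.COLOR_RGB2HSV); m=np.zeros((400,640),bool); m[108:145,350:415]=((hsv[...,1]>120)&(abs(hsv[...,0].astype(int)-24)<8)&(hsv[...,2]>90))[108:145,350:415]
vs,us=np.nonzero(m); print("pry centroid",ray(n,[us.mean(),vs.mean()],.014)[0].round(4),"(start .4542 .2933)")
a=np.load("pics/scene0.npz")["im"].astype(int); df=(abs(a-im.astype(int)).max(2)>50); print("changed px per area: mug",df[110:155,438:478].sum(),"tape",df[180:205,436:466].sum(),"cart",df[295:362,268:336].sum(),"jar",df[338:378,200:236].sum(),"sfp",df[195:222,388:412].sum(),"driver",df[86:105,362:385].sum())
E
```

```text
bore n 62 23 top z 77.8 axis [-45.166 -20.763  -0.089   0.063] rms 1.11
notch n 50 20 top z 77.5 axis [-45.863  24.     -0.047  -0.1  ] rms 0.53
cover top 288.0 [ 42. -28. 285.] angle 1.74
pry centroid [0.4553 0.2942 0.014 ] (start .4542 .2933)
changed px per area: mug 0 tape 0 cart 0 jar 0 sfp 101 driver 5
```

```bash
python3 - <<'E'
from h import *
n="scene";c=CAL[n]
im,d=viewer.grab_frame(n)
V,W=np.mgrid[0:400,0:640]; P=np.c_[W.ravel(),V.ravel(),np.ones(W.size)]@np.linalg.inv(c["mtx"]).T*d.reshape(-1,1); P=(P-c["t"])@np.array(c["R"])
q=np.c_[(P[:,:2]-UO)@rot(UY),P[:,2]]*1000
k=(abs(q[:,1])<55)&(q[:,0]>-5)&(q[:,0]<90)&(q[:,2]>100)&(q[:,2]<200)&(W.ravel()>310)&(W.ravel()<430)&(V.ravel()>140)
w=q[k]; print(len(w)); A=np.polyfit(w[:,2],w[:,0],1); print("dx/dz",A,"angle",np.pi/2+np.arctan(A[0]),"zmax",w[:,2].max())
for f in ("pics/scene0.npz","pics/top0.npz"):
    a=np.load(f)["im"].astype(int); print(f,end=' ')
    b=im if "scene" in f else viewer.grab_frame("top")[0]
    for x in (a,b.astype(int)):
        m=(x[...,0]-x[...,1]>70)&(x[...,2]-x[...,1]>40); m[:120]=0 if "scene" in f else m[:120]; m[250:]=0; m[:,:270]=0; m[:,430:]=0
        v,u=np.nonzero(m); print(u.mean().round(2),v.mean().round(2),len(u),end=' | ')
    print()
E
```

```text
354
dx/dz [  0.58487214 -45.92230663] angle 2.1000181333662633 zmax 184.98288699769623
pics/scene0.npz 392.93 199.27 15 | nan nan 0 | 
pics/top0.npz 286.88 151.12 8 | 286.73 151.27 11 | <stdin>:13: RuntimeWarning: Mean of empty slice.
  ret = ret.dtype.type(ret / rcount)
```

```bash
python3 - <<'E'
from h import *
env.close_job(); st()
E
```

```text
the job is handed in; nothing more can be done
the job is handed in; nothing more can be done
```

The job is handed in, at about 42 s of the 70 s allowed; no verdict was reported. I levered the cover open and back with the leftmost pry tool and laid the tool back on its mat. I then drew the lock pin and parked it in the yellow-edged notch.

**Last checks:**
- **Cover:** depth data put it at about 2.1 rad, at its stop.
- **Pin:** its axis was at about x = −45.9, y = +24.0 mm of the unit, against a target of −45.5, +24. The knob top was at 77.5 mm (nominal 78), so the collar is down on the floor plate. It looks upright in both views. The lean fit is too noisy to confirm that: it read about 0.1 rad, the same as for the pin seated in its bore.
- **Pry tool:** on the mat, within about 2 mm of where it started.
- **Bystanders:** the mug, tape roll, cartridge and jar showed no change, and the screwdriver almost none. The transceiver is now hidden behind the cover in the scene camera, but the top camera shows its latch unmoved.

**What did not go smoothly:**
- **Grasping the pin:** sliding the jaws down the knob took up to 34 N and left the pin leaning about 0.1 rad in the grip.
- **Parking the pin:** the first try landed on the notch rim with about 10 N. I re-measured, tilted the gripper to bring the pin upright, and it then went in freely.
- **Releasing the pin:** one finger pushed on the well wall as the jaws opened, shifting the arm about 13 mm with 16 N. The pin stayed in place.

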